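# Change the filters of the bench dust extractor

## Task

The workshop's bench dust extractor stands open for a filter change: put every clogged brown cartridge from its wells into the yellow waste bin, and stand a fresh blue-capped cartridge upright and fully home in each of the three wells. Then refit the cover - hook its rear lip under the yellow ledge at a tilt, then swing the front down under control, not letting it drop, until it lies flat - and only once it is shut jog the fan: hold the spring-centred lever well over to the green-dot side, never to the orange side, for a good second and let it go back upright. Leave the hammer, file and can alone.

Things in the scene. Friction and masses are not known exactly. Their poses are not given: they have to be found in the camera images.
- fresh1_center (a point): A fresh filter cartridge: white pleated cylinder 58 mm across, 58 mm high, blue cap; on top a coaxial blue grip knob 26 mm across, 26 mm high (84 mm in all, 0.15 kg). The point is its centre, 42 mm above its foot; z is its axis, up to the knob. It stands on a fixed cork mat 3 mm thick; neighbours stand about 75 mm apart.
- fresh2_center (a point): Another fresh cartridge, the same as fresh1.
- fresh3_center (a point): Another fresh cartridge, the same as fresh1.
- used1_center (a point): A clogged, used cartridge: size and shape of a fresh one, brown media, dusty grey-brown cap and knob; it stands in a well of the extractor. The point is its centre, 42 mm above its foot. One to three are there; absent ones read None from the start.
- used2_center (a point): Another used cartridge like used1, possibly absent.
- used3_center (a point): Another used cartridge like used1, possibly absent.
- well1 (a point): Right-hand one (seen from the robot) of three wells in a row in the open filter chamber: a round recess 64 mm across and 15 mm deep, 78 mm from the next. The point is the centre of its floor, 50 mm above the bench; axes as the extractor's. A cartridge stands in it foot down, its knob's top then 134 mm above the bench, 16 mm below the chamber's rim.
- well2 (a point): The middle well, as well1.
- well3 (a point): The left-hand well, as well1.
- extractor: Green bench dust extractor, fixed. Open filter chamber 170 mm (x) by 260 mm (y), wall tops 150 mm above the bench, a fan section 205 mm high (227 at its motor cap) behind it. Origin on the bench under the chamber's centre and the middle well; x to the rear, away from the robot, y to the left, z up. Wall inner faces: front x = -79, sides y = +-124 mm; outer faces -85 and +-130.
- ledge (a point): Middle of the front lower edge of the yellow ledge along the chamber's rear, 164 mm above the bench, at x = 67 mm, y = 0 of the extractor, whose axes it has. From here the ledge reaches 18 mm to the rear, up to the fan section's face. Under it the rear wall's top is a seat 14 mm below the ledge, beginning 4 mm behind this point and running back to the face.
- cover: Loose cover of the chamber, about 0.35 kg, at first flat on the bench, right side up: green plate 164 mm (x) by 252 mm (y), 5 mm thick, its top 23 mm up, on a skirt 18 mm deep (outline x = -74 to 65, y = +-120 mm). Origin midway under the skirt, x to the rear lip, z up. Seated, its axes are the extractor's, origin at its x = y = 0, 132 mm up; play 4 mm in x, 4 mm in y.
- cover_handle (a point): Middle of the grip bar of the cover's black handle: a bar 12 mm by 12 mm along the cover's y, free for 86 mm between its two posts, 57 mm above the cover's origin and 34 mm above its plate. Axes as the cover's.
- cover_lip (a point): Rear lip of the cover (yellow stripe on top): middle of the plate's rear edge, half-way through its thickness, at x = 81, z = 20.5 mm of the cover, whose axes it has. The lip reaches 16 mm beyond the skirt. Seated, it is 14 mm behind the ledge's front edge and 11.5 mm below its underside.
- jog (a joint): Spring-centred jog lever on the grey pod in front of the chamber: angle in rad, 0 upright at rest, positive tilted to the robot's right (the extractor's -y) towards the green dot, negative to the left towards the orange dot; stops at 0.5 either way. The spring takes about 3 N at the knob for 0.4 rad and brings it back upright when let go.
- jog_knob (a point): Centre of the lever's black ball knob, 24 mm across, at rest 145 mm above the bench, at x = -128, y = 60 mm of the extractor; its steel stem (8 mm across) pivots 60 mm below it, at the pod's top, 85 mm above the bench. It moves with the lever.
- bin_in (a point): Yellow waste bin, fixed, open-topped, 155 mm by 155 mm outside, 75 mm high, walls 4 mm: the point is the centre of its inner floor, about 4 mm above the bench, axes along its sides. It takes four cartridges standing two by two.
- hammer: A hammer with a wooden handle lying on the bench; not to be disturbed.
- file: A hand file with a wooden handle lying on the bench; not to be disturbed.
- can: An open copper-coloured can, 80 mm across and 100 mm high, standing on the bench; not to be disturbed.
Things that resemble listed ones, but are neither listed nor needed, are in the scene too. Leave any turquoise look-alike of the part that bears fresh1_center alone.

How it is judged:
On the way, in this order (a step that is already met when the one before it is completed fails the run):
1. every used cartridge is in the waste bin and the three fresh cartridges stand fully down in the wells (x of used1_center in the frame of bin_in between -0.075 and 0.075 m and y of used1_center in the frame of bin_in between -0.075 and 0.075 m and z of used1_center in the frame of bin_in between 0 and 0.1 m and x of used2_center in the frame of bin_in between -0.075 and 0.075 m and y of used2_center in the frame of bin_in between -0.075 and 0.075 m and z of used2_center in the frame of bin_in between 0 and 0.1 m and x of used3_center in the frame of bin_in between -0.075 and 0.075 m and y of used3_center in the frame of bin_in between -0.075 and 0.075 m and z of used3_center in the frame of bin_in between 0 and 0.1 m and ((horizontal distance between fresh1_center and well1 below 0.007 m and z of fresh1_center in the frame of well1 between 0.036 and 0.046 m and angle between fresh1_center's own z axis and vertical below 0.08 rad) or (horizontal distance between fresh1_center and well2 below 0.007 m and z of fresh1_center in the frame of well2 between 0.036 and 0.046 m and angle between fresh1_center's own z axis and vertical below 0.08 rad) or (horizontal distance between fresh1_center and well3 below 0.007 m and z of fresh1_center in the frame of well3 between 0.036 and 0.046 m and angle between fresh1_center's own z axis and vertical below 0.08 rad)) and ((horizontal distance between fresh2_center and well1 below 0.007 m and z of fresh2_center in the frame of well1 between 0.036 and 0.046 m and angle between fresh2_center's own z axis and vertical below 0.08 rad) or (horizontal distance between fresh2_center and well2 below 0.007 m and z of fresh2_center in the frame of well2 between 0.036 and 0.046 m and angle between fresh2_center's own z axis and vertical below 0.08 rad) or (horizontal distance between fresh2_center and well3 below 0.007 m and z of fresh2_center in the frame of well3 between 0.036 and 0.046 m and angle between fresh2_center's own z axis and vertical below 0.08 rad)) and ((horizontal distance between fresh3_center and well1 below 0.007 m and z of fresh3_center in the frame of well1 between 0.036 and 0.046 m and angle between fresh3_center's own z axis and vertical below 0.08 rad) or (horizontal distance between fresh3_center and well2 below 0.007 m and z of fresh3_center in the frame of well2 between 0.036 and 0.046 m and angle between fresh3_center's own z axis and vertical below 0.08 rad) or (horizontal distance between fresh3_center and well3 below 0.007 m and z of fresh3_center in the frame of well3 between 0.036 and 0.046 m and angle between fresh3_center's own z axis and vertical below 0.08 rad))), for 0.2 s.
2. the cover's rear lip is under the ledge while the cover is tilted, front up (more than 0.08 rad) (x of cover_lip in the frame of ledge between 0.005 and 0.022 m and y of cover_lip in the frame of ledge between -0.012 and 0.012 m and z of cover_lip in the frame of ledge between -0.017 and 0.001 m and angle between cover_handle's own z axis and vertical above 0.08 rad), for 0.1 s.
3. the cover lies flat on the chamber, lip under the ledge (x of cover_lip in the frame of ledge between 0.005 and 0.022 m and y of cover_lip in the frame of ledge between -0.012 and 0.012 m and z of cover_lip in the frame of ledge between -0.017 and 0.001 m and angle between cover_handle's own z axis and vertical below 0.03 rad and angle between the x axis of cover_handle and the x axis of ledge, either way round below 0.06 rad and z of cover_handle in the frame of ledge between 0.019 and 0.03 m), for 0.2 s.
4. with the cover on, the jog lever is held over to the green side (more than 0.25 rad) for 0.8 s (all of step 3 and value of joint jog above 0.25 rad), for 0.8 s.
At the end, for the whole second after the job is handed in: used cartridges in the bin; each fresh one in a well, within 7 mm of its axis, upright (0.08 rad), fully down (4 mm); cover flat (0.03 rad), square (0.06 rad), at rest on the walls, lip 5 mm or more under the ledge; lever upright (0.06 rad) (all of step 1 and all of step 3 and value of joint jog between -0.06 and 0.06 rad and linear speed of cover below 0.03 m/s); the robot touches nothing.
It fails at once if the hammer, file or can is moved more than 40 mm (distance of any of hammer, file, can from where it was at the start of the episode above 0.04 m).
It fails at once if the fan is jogged (lever over by more than 0.25 rad to either side) while the cover is not on ((value of joint jog above 0.25 rad or value of joint jog below -0.25 rad) and not (x of cover_lip in the frame of ledge between 0.005 and 0.022 m and y of cover_lip in the frame of ledge between -0.012 and 0.012 m and z of cover_lip in the frame of ledge between -0.017 and 0.001 m and angle between cover_handle's own z axis and vertical below 0.06 rad)).
It fails at once if the lever is pushed to the orange side (more than 0.25 rad) (value of joint jog below -0.25 rad).
It fails at once if the hooked cover is let drop shut (turning faster than 4 rad/s) (x of cover_lip in the frame of ledge between 0.005 and 0.022 m and y of cover_lip in the frame of ledge between -0.012 and 0.012 m and z of cover_lip in the frame of ledge between -0.017 and 0.001 m and angular speed of cover above 4 rad/s).
Of used1, used2, used3 only 1 to 3 are there at a start; the rules pass over those that are not, and their reading is None.
At some moment in a run one of fresh1, fresh2, fresh3 may be knocked a few centimetres aside while the robot is not near it.
It also fails if it takes over 208 s, if anything falls off the work surface, if the arm or the gripper's body presses on something with over 40 N, if the wrist force passes 120 N, or if a joint passes its speed limit or range.

## Robot

A 6-joint arm with a two-finger parallel gripper is mounted at the origin on the work surface. World frame = base frame: x ahead of the robot, y to its left, z up, the work surface at z = 0. Lengths are in m, angles in rad, forces in N, time in s.
With the tool pointing down it reaches from about 0.4 to 0.825 m from the base axis. Payload 7 kg.
Tool frame: the origin (TCP) lies midway between the tips of the shut fingers; the grasp point (between the pads) lies hold_point_z behind it (hold_point_z is the distance from the TCP to the grasp point, in m); z points along the fingers, y is the line along which they close (so a half turn about z gives the same grasp; the last joint's range is limited). The gripper opens to 88 mm and grips with 3 to 60 N. Pads are 19 mm wide; open, the fingers measure 130 mm over their backs; the gripper's body (78 mm by 193 mm) begins 47 mm behind the grasp point.
Start: joints at [1.627, 0.359, 0.012, 0, -1.224, -0.288], TCP at [0.155, 0.657, 0.196] pointing down, gripper open.
Joint ranges: [-3.07, 3.07], [-1.43, 2.12], [-1.02, 1.25], [-3.03, 1.67], [-3.05, -0], [-3.03, 3.03]. Speed limits (rad/s): [2.39, 2.39, 3.01, 3.14, 3.14, 3.14].

## Interface

Orientations are given as [roll, pitch, yaw] about the fixed x, y, z axes, in that order (R = Rz(yaw) Ry(pitch) Rx(roll)).
In Python, from station import * gives the robot as it stands.
- The arm moves only by the tool apply_moves, never from a script. Its argument "steps" is a list of rows, each an object with "translation": the shift along the world's x, y, z scaled (see below), a list of three; "rotation": the turn, a rotation vector about the world's x, y, z scaled (see below), a list of three. A call has exactly 10 rows; each row is the pose to reach, as a shift and turn from the pose commanded when the call began; what a row does not reach only later rows make up. The controller multiplies each number of a shift by 250 mm and each number of a turn by 30 degrees. A row lasts 1/12 s, in which the tool goes at most 41.7 mm and 7.16 degrees, less where a joint would pass 70% of its speed; a pose out of reach is approached as far as the arm can. A call with a number of a shift or a turn outside -1 to 1 is refused whole. A call with a gripper value outside its range is refused whole. "jaw" is the closure, from -1 (fully open) to 1 (shut), so that 0 is half open, set as the call begins (left out, the last holds). The fingers move at their own pace and stop on an object; "newtons" is the grip in N (left out, the last holds). Time passes only in rows, so rows that repeat a pose let the fingers close, or fill a call up. It gives the time, the measured TCP pose, the force, the opening and the grip force at its end, in the units of the state.
- get_state(): the state, without advancing time (a new reading comes with each control period).
- grab_frame(name): name is "scene" or "side" or "wrist"; returns the picture (480x640x3 uint8, blue, green, red); there is no depth.
- camera_model(name): a dict with "fx", "fy", "cx", "cy" (pixels), "xyz" and "rotation" of the camera in the world. Camera axes: x right, y down, z forward; pixel columns grow to the right and rows downward; lengths in m; the calibration is good to about 2 mm. A picture is of the moment at which its call begins: read the wrist's pose just before it. camera_model takes no time and is no camera call; for the wrist camera it gives the pose at the moment of the call.
- job_done(): hands the job in; it is judged then, once.
The state is a dict: "t": time; "q": joint angles; "qd": joint speeds; "joint_efforts": joint torques, N m; "eef_pos": TCP position; "ee_rot": TCP orientation; "force": force on the tool from outside, world axes, zero at the start; "moment": the same for the moment, N m; "width": finger opening in m; "gripper_force": force on a finger pad.
Only numpy, scipy, OpenCV 4.12 (cv2) and the standard library are available. Lean on these libraries where they do the work, as an engineer would, in place of code of your own. Each camera call takes 0.05 s, during which the arm holds its last target. There are 200 camera calls.

## Working session

There is one attempt and no reset: what is moved stays moved. The work goes in short steps, Python scripts to look and compute and a tool call to move; the robot and the scene stay as the last step left them, time stands still between calls to the robot, and variables do not carry over. Pictures are saved under pics/ and viewed, at most 14 in all, crops included, and the job is handed in when it is done.

Besides the shell and the picture viewer there is one more tool, called after "Emit:" as name([rows], argument=value, ...), one row to a line, values as JSON. apply_moves: Moves the arm, as the interface text tells. Shifts and turns lie within -1 to 1; 1 stands for 250 mm of shift or 30 degrees of turn. Its arguments: {"type":"object","properties":{"steps":{"type":"array"},"jaw":{"type":"number"},"newtons":{"type":"number"}},"required":["steps"]}

```bash
ls; mkdir -p pics
python3 - <<'E'
from station import *
import cv2
s=get_state(); print({k:s[k] for k in ('t','eef_pos','ee_rot','width','force')}, [k for k in s])
for n in ('scene','side'):
    c=camera_model(n); print(n,c)
    cv2.imwrite(f'pics/{n}0.png',grab_frame(n))
print(camera_model('wrist'))
E
```

```text
pics
{'t': 0.0, 'eef_pos': array([0.15496847, 0.65643298, 0.19551236]), 'ee_rot': array([ 3.13995055e+00, -1.18726905e-04, -2.31946445e-01]), 'width': 0.08749238958376644, 'force': array([-0.27583286,  0.09490534, -0.42324049])} ['t', 'q', 'qd', 'joint_efforts', 'eef_pos', 'ee_rot', 'force', 'moment', 'gripper_force', 'width']
scene {'fx': 495.0113235944199, 'fy': 495.0113235944199, 'cx': 314.88825385917755, 'cy': 242.85506811956773, 'xyz': array([ 1.30549328, -0.59205592,  1.19386953]), 'rotation': array([-2.42225817e+00, -2.27861504e-03,  9.68968125e-01])}
side {'fx': 575.8591145322864, 'fy': 575.8591145322864, 'cx': 321.75113434338476, 'cy': 241.5206052457336, 'xyz': array([ 0.22155277, -1.10170103,  0.92328406]), 'rotation': array([-2.20435626, -0.01830224, -0.26925057])}
{'fx': 379.8554391752737, 'fy': 379.8554391752737, 'cx': 320.76020813468335, 'cy': 244.06651438571274, 'xyz': array([0.23504047, 0.63701683, 0.38405209]), 'rotation': array([ 2.83530777e+00, -1.76803068e-03, -1.80246832e+00])}
```

View pics/scene0.png

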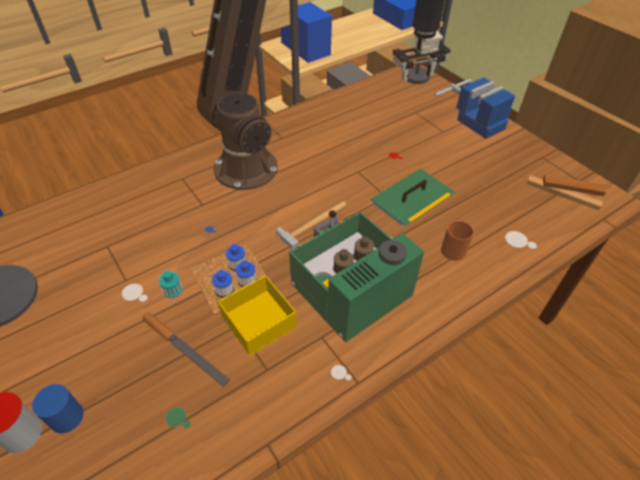

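View pics/side0.png

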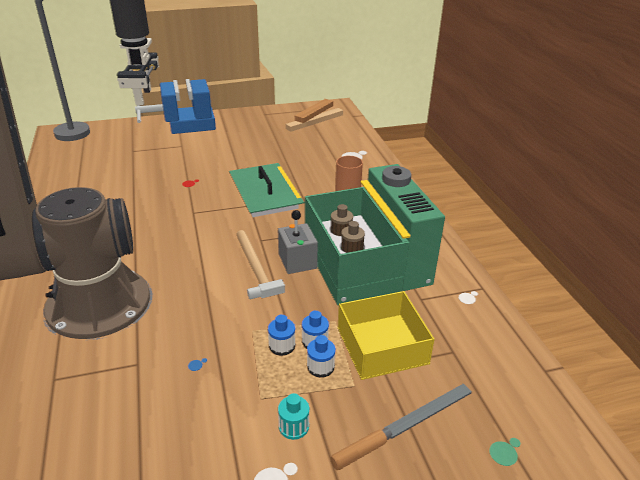

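The views show the extractor (side ~(370,230)), with two visible used knobs at side (342,211) and (353,229). The three blue-capped fresh cartridges stand on the cork mat, knobs at side (281,321), (315,316) and (321,341). The turquoise look-alike at (293,410) is off the mat, so I'll leave it. The bin is at (385,335), and the cover lies flat with its handle at (265,180).

```bash
cat > h.py <<'E'
from station import *
import numpy as np, cv2
from scipy.spatial.transform import Rotation as R
def cm(n):
    c=camera_model(n); return c if isinstance(c,dict) else dict(c)
def ray(c,u,v,z):
    d=R.from_euler('xyz',c['rotation']).as_matrix()@np.array([(u-c['cx'])/c['fx'],(v-c['cy'])/c['fy'],1])
    o=np.array(c['xyz']); return (o+d*(z-o[2])/d[2])
def proj(c,p):
    q=R.from_euler('xyz',c['rotation']).as_matrix().T@(np.array(p)-c['xyz']); return c['fx']*q[0]/q[2]+c['cx'],c['fy']*q[1]/q[2]+c['cy']
E
python3 - <<'E'
from h import *
np.set_printoptions(precision=3,suppress=True)
S=cm('side');C=cm('scene')
for n,z,a,b in [('knob',.145,(296,215),(333,214)),('FL',.15,(306,196),(362,216)),('FR',.15,(325,253),(291,262)),('f1',.087,(281,321),(236,250)),('f2',.087,(315,316),(246,266)),('f3',.087,(321,341),(222,275)),('u1',.134,(342,211),(365,243)),('u2',.134,(353,229),(344,257)),
 ('binA',.075,(338,310),None),('binB',.075,(404,293),(286,283)),('binC',.075,(433,337),(250,349)),('binD',.075,(358,376),(220,314)),
 ('cov',.023,(229,171),(453,188)),('c2',.023,(280,164),(372,200)),('c3',.023,(302,197),(413,168)),('c4',.023,(250,212),(409,222)),('handle',.057,(264,178),(413,188)),('can',.1,(349,160),(458,228)),('file',0,(360,450),(150,318)),('fileE',0,(468,390),(227,382)),('hamHead',.01,(266,290),(287,237)),('hamEnd',.01,(243,234),(344,206))]:
    print(n, ray(S,*a,z)[:2], ray(C,*b,z)[:2] if b else '')
E
```

```text
knob [0.485 0.036] [0.486 0.039]
FL [0.528 0.107] [0.545 0.102]
FR [ 0.511 -0.134] [ 0.573 -0.165]
f1 [ 0.384 -0.255] [ 0.4   -0.248]
f2 [ 0.456 -0.258] [ 0.469 -0.253]
f3 [ 0.449 -0.33 ] [ 0.459 -0.325]
u1 [0.605 0.042] [0.623 0.053]
u2 [ 0.607 -0.039] [ 0.63  -0.027]
binA [ 0.512 -0.24 ] 
binB [ 0.67  -0.224] [ 0.577 -0.187]
binC [ 0.677 -0.365] [ 0.701 -0.373]
binD [ 0.496 -0.423] [ 0.564 -0.387]
cov [0.38  0.508] [0.524 0.532]
c2 [0.545 0.515] [0.412 0.261]
c3 [0.566 0.303] [0.365 0.489]
c4 [0.404 0.261] [0.561 0.296]
handle [0.469 0.381] [0.47  0.388]
can [0.723 0.353] [0.712 0.343]
file [ 0.47  -0.528] [ 0.415 -0.543]
fileE [ 0.724 -0.453] [ 0.71  -0.454]
hamHead [ 0.386 -0.064] [ 0.381 -0.063]
hamEnd [0.37  0.178] [0.371 0.173]
```

Emit:
apply_moves([
  {"translation": [0.1,-0.18,0.3],"rotation": [0,0,0.1]},
  {"translation": [0.2,-0.36,0.5],"rotation": [0,0,0.2]},
  {"translation": [0.3,-0.54,0.7],"rotation": [0,0,0.3]},
  {"translation": [0.4,-0.7,0.9],"rotation": [0,0,0.44]},
  {"translation": [0.5,-0.85,0.9],"rotation": [0,0,0.44]},
  {"translation": [0.6,-1,0.9],"rotation": [0,0,0.44]},
  {"translation": [0.6,-1,0.9],"rotation": [0,0,0.44]},
  {"translation": [0.6,-1,0.9],"rotation": [0,0,0.44]},
  {"translation": [0.6,-1,0.9],"rotation": [0,0,0.44]},
  {"translation": [0.6,-1,0.9],"rotation": [0,0,0.44]},
], jaw=0, newtons=20)

```text
t: 0.93
eef_pos: [0.308, 0.4032, 0.4268]
ee_rot: [-3.135, -0.004, -0.004]
force: [1.2, 0.9, 1.6]
width: 0.0437
gripper_force: 0.0
```

Run:
```python
from h import *
import station
s=get_state(); print(s['t'],s['eef_pos'],s['ee_rot'],s['width'],[ (k,v) for k,v in vars(station).items() if 'hold' in k.lower()])
c=cm('wrist');print(c['xyz'],c['rotation']); cv2.imwrite('pics/w_cov.png',grab_frame('wrist'))
```

```text
0.9333 [0.30804759 0.40319804 0.42684986] [-3.13548901 -0.00418852 -0.00424747] 0.04370059085941757 [('hold_point_z', 0.0188)]
[0.38947323 0.40084113 0.61562939] [ 2.83928986  0.00578578 -1.57482399]
```

Emit:
apply_moves([
  {"translation": [0.15,-0.16,0],"rotation": [0,0,0]},
  {"translation": [0.3,-0.33,0],"rotation": [0,0,0]},
  {"translation": [0.45,-0.5,0],"rotation": [0,0,0]},
  {"translation": [0.6,-0.65,0],"rotation": [0,0,0]},
  {"translation": [0.7,-0.8,0],"rotation": [0,0,0]},
  {"translation": [0.8,-0.9,0],"rotation": [0,0,0]},
  {"translation": [0.84,-1,0],"rotation": [0,0,0]},
  {"translation": [0.84,-1,0],"rotation": [0,0,0]},
  {"translation": [0.84,-1,0],"rotation": [0,0,0]},
  {"translation": [0.84,-1,0],"rotation": [0,0,0]},
])

```text
t: 1.82
eef_pos: [0.5157, 0.1559, 0.4198]
ee_rot: [3.14, 0.002, -0.005]
force: [-0.6, 0.6, -0.6]
width: 0.0439
gripper_force: 0.0
```

Emit:
apply_moves([
  {"translation": [0,-0.16,0],"rotation": [0,0,0]},
  {"translation": [0,-0.32,0],"rotation": [0,0,0]},
  {"translation": [0,-0.48,0],"rotation": [0,0,0]},
  {"translation": [0,-0.64,0],"rotation": [0,0,0]},
  {"translation": [0,-0.74,0],"rotation": [0,0,0]},
  {"translation": [0,-0.74,0],"rotation": [0,0,0]},
  {"translation": [0,-0.74,0],"rotation": [0,0,0]},
  {"translation": [0,-0.74,0],"rotation": [0,0,0]},
  {"translation": [0,-0.74,0],"rotation": [0,0,0]},
  {"translation": [0,-0.74,0],"rotation": [0,0,0]},
])

```text
t: 2.65
eef_pos: [0.5152, -0.0267, 0.4212]
ee_rot: [-3.142, 0.0, 0.001]
force: [0.5, 0.1, -0.3]
width: 0.044
gripper_force: 0.0
```

Run:
```python
from h import *
s=get_state(); print(s['t'],s['eef_pos'],s['ee_rot'],s['width'],s['q'])
c=cm('wrist');print(c['xyz'],c['rotation']); cv2.imwrite('pics/w_ext.png',grab_frame('wrist'))
```

```text
2.65 [ 0.51515855 -0.02667979  0.42121257] [-3.14151772e+00  3.85288487e-04  5.67351708e-04] 0.04397468004806771 [ 3.29052993e-01  2.71910784e-02  9.02470206e-02 -1.95614978e-04
 -1.63419278e+00  1.24229831e+00]
[ 0.59744506 -0.02750711  0.60959245] [ 2.83469561e+00 -2.60328354e-04 -1.57000147e+00]
```

View pics/w_ext.png

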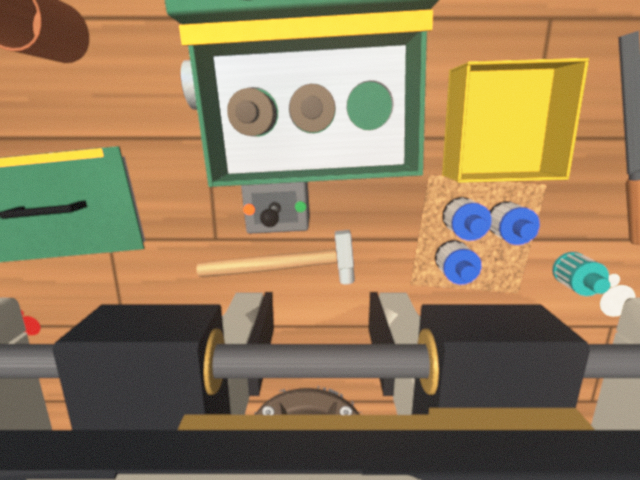

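View pics/w_cov.png

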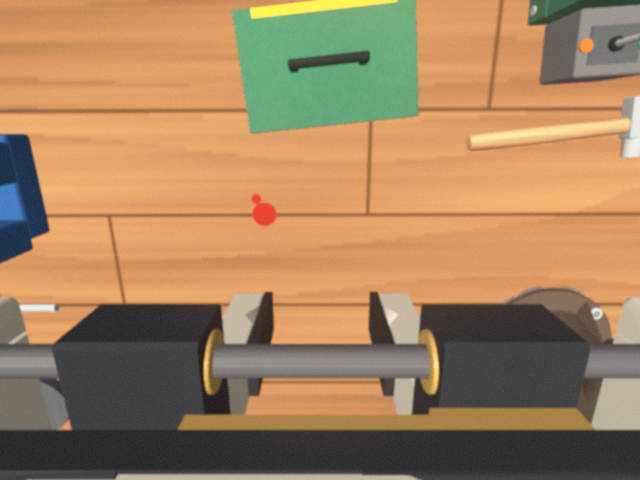

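The wrist view shows used cartridges in the left and middle wells (knobs at (246,112) and (312,107)), and the right well is empty at (370,105). The fresh knobs are at (477,221), (522,226) and (465,268), the turquoise look-alike is at (600,283), and the bin is at (515,120). The cover is at (327,65), yawed a few degrees.

Run:
```python
from h import *
np.set_printoptions(precision=4,suppress=True)
c=dict(fx=379.855,fy=379.855,cx=320.76,cy=244.067,xyz=np.array([0.59744506,-0.02750711,0.60959245]),rotation=[2.83469561,-2.60328354e-04,-1.57000147])
for n,u,v,z in [('u3',246,112,.134),('u2',312,107,.134),('well1',370,105,.05),('FL',210,186,.15),('FR',424,175,.15),('ledL',184,42,.164),('ledR',433,30,.164),('jog',269,217,.145),('fA',477,221,.087),('fB',522,226,.087),('fC',465,268,.087),('b1',466,64,.075),('b2',587,60,.075),('b3',572,179,.075),('b4',444,179,.075)]: print(n,ray(c,u,v,z)[:2])
c2=dict(c,xyz=np.array([0.38947323,0.40084113,0.61562939]),rotation=[2.83928986,0.00578578,-1.57482399])
for n,u,v,z in [('cl',235,11,.023),('crear',414,0,.023),('cf',250,133,.023),('cfr',418,115,.023),('h1',292,64,.057),('h2',368,57,.057)]: print(n,ray(c2,u,v,z)[:2])
# contours
im=cv2.imread('pics/w_ext.png');hsv=cv2.cvtColor(im,cv2.COLOR_BGR2HSV)
m=cv2.inRange(hsv,(22,140,60),(32,255,255));m[:,:440]=0
k=max(cv2.findContours(m,0,2)[0],key=cv2.contourArea);print('bin',cv2.approxPolyDP(k,6,True)[:,0].tolist())
m=cv2.inRange(hsv,(110,150,80),(125,255,255))
for k in cv2.findContours(m,0,2)[0]:
    if cv2.contourArea(k)>100:print('blue',cv2.boundingRect(k))
im=cv2.imread('pics/w_cov.png');hsv=cv2.cvtColor(im,cv2.COLOR_BGR2HSV)
m=cv2.inRange(hsv,(60,80,40),(85,255,255));m[:,440:]=0
k=max(cv2.findContours(m,0,2)[0],key=cv2.contourArea);print('cov',cv2.approxPolyDP(k,6,True)[:,0].tolist())
```

```text
u3 [0.6106 0.0608]
u2 [ 0.6162 -0.0173]
well1 [ 0.6222 -0.0958]
FL [0.5254 0.1064]
FR [ 0.5388 -0.1516]
ledL [0.6793 0.1164]
ledR [ 0.6908 -0.1447]
jog [0.4858 0.0372]
fA [ 0.4663 -0.249 ]
fB [ 0.459  -0.3139]
fC [ 0.395  -0.2402]
b1 [ 0.6706 -0.214 ]
b2 [ 0.6754 -0.3684]
b3 [ 0.5239 -0.3796]
b4 [ 0.5237 -0.2003]
cl [0.5402 0.5214]
crear [0.552  0.2768]
cf [0.3793 0.5104]
cfr [0.4038 0.2607]
h1 [0.4686 0.4424]
h2 [0.4766 0.3407]
bin [[587, 58], [472, 61], [451, 70], [444, 174], [458, 181], [567, 178]]
blue (444, 250, 36, 33)
blue (500, 209, 39, 35)
blue (453, 204, 37, 35)
cov [[414, 0], [255, 20], [248, 10], [234, 11], [251, 130], [416, 114]]
```

Extractor origin is about (0.617, -0.017) with yaw about 0.05 rad, which agrees across the wells, rim, ledge and jog knob. Next is the middle used cartridge.

Emit:
apply_moves([
  {"translation": [0.07,0.01,-0.14],"rotation": [0,0,0]},
  {"translation": [0.14,0.02,-0.29],"rotation": [0,0,0]},
  {"translation": [0.21,0.03,-0.44],"rotation": [0,0,0]},
  {"translation": [0.28,0.03,-0.59],"rotation": [0,0,0]},
  {"translation": [0.36,0.04,-0.74],"rotation": [0,0,0]},
  {"translation": [0.4,0.04,-0.84],"rotation": [0,0,0]},
  {"translation": [0.404,0.038,-0.88],"rotation": [0,0,0]},
  {"translation": [0.404,0.038,-0.88],"rotation": [0,0,0]},
  {"translation": [0.404,0.038,-0.88],"rotation": [0,0,0]},
  {"translation": [0.404,0.038,-0.88],"rotation": [0,0,0]},
])

```text
t: 3.53
eef_pos: [0.6168, -0.0182, 0.2039]
ee_rot: [-3.141, -0.003, -0.001]
force: [-0.0, 0.1, 0.5]
width: 0.0437
gripper_force: 0.0
```

Run:
```python
from h import *
s=get_state(); print(s['t'],s['eef_pos'],s['ee_rot'],s['width'])
c=cm('wrist');cv2.imwrite('pics/w_u2.png',grab_frame('wrist'))
print(proj(c,[.6168,-.0172,.134]),proj(c,[.6129,.0607,.134]),proj(c,[.6207,-.0951,.05]), proj(c,[.684,-.014,.164]))
```

```text
3.5333 [ 0.61682602 -0.01824083  0.20387069] [-3.14131138e+00 -3.23396401e-03 -6.97413846e-04] 0.04371483982076062
(np.float64(317.97522687697426), np.float64(245.05961722638236)) (np.float64(209.32540478709632), np.float64(250.2997839775885)) (np.float64(403.1070462828955), np.float64(213.54267257559238)) (np.float64(311.8487911081996), np.float64(151.0606751907569))
```

View pics/w_u2.png

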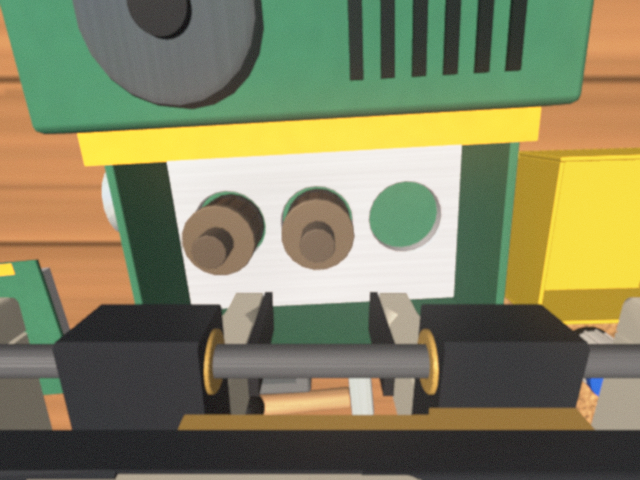

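The close view matches my model to within 1–4 px: middle knob (317,241), left knob (210,249), empty well (404,215). I can pick now.

Emit:
apply_moves([
  {"translation": [0,0,-0.06],"rotation": [0,0,0]},
  {"translation": [0,0,-0.12],"rotation": [0,0,0]},
  {"translation": [0,0,-0.18],"rotation": [0,0,0]},
  {"translation": [0,0,-0.24],"rotation": [0,0,0]},
  {"translation": [0,0,-0.3],"rotation": [0,0,0]},
  {"translation": [0,0,-0.33],"rotation": [0,0,0]},
  {"translation": [0,0,-0.355],"rotation": [0,0,0]},
  {"translation": [0,0,-0.355],"rotation": [0,0,0]},
  {"translation": [0,0,-0.355],"rotation": [0,0,0]},
  {"translation": [0,0,-0.355],"rotation": [0,0,0]},
])

```text
t: 4.42
eef_pos: [0.6168, -0.0185, 0.114]
ee_rot: [-3.141, -0.002, -0.001]
force: [0.1, 0.4, 0.7]
width: 0.0437
gripper_force: 0.0
```

Emit:
apply_moves([
  {"translation": [0,0,0],"rotation": [0,0,0]},
  {"translation": [0,0,0],"rotation": [0,0,0]},
  {"translation": [0,0,0],"rotation": [0,0,0]},
  {"translation": [0,0,0],"rotation": [0,0,0]},
  {"translation": [0,0,0],"rotation": [0,0,0]},
  {"translation": [0,0,0],"rotation": [0,0,0]},
  {"translation": [0,0,0],"rotation": [0,0,0]},
  {"translation": [0,0,0],"rotation": [0,0,0]},
  {"translation": [0,0,0],"rotation": [0,0,0]},
  {"translation": [0,0,0],"rotation": [0,0,0]},
], jaw=1, newtons=20)

```text
t: 5.25
eef_pos: [0.6161, -0.0186, 0.1127]
ee_rot: [3.142, -0.0, -0.001]
force: [0.6, -0.0, -0.2]
width: 0.0005
gripper_force: 0.0
```

Emit:
apply_moves([
  {"translation": [0,0,0.05],"rotation": [0,0,0]},
  {"translation": [0,0,0.1],"rotation": [0,0,0]},
  {"translation": [0,0,0.2],"rotation": [0,0,0]},
  {"translation": [0,0,0.3],"rotation": [0,0,0]},
  {"translation": [0,0,0.4],"rotation": [0,0,0]},
  {"translation": [0,0,0.5],"rotation": [0,0,0]},
  {"translation": [0,0,0.6],"rotation": [0,0,0]},
  {"translation": [0,0,0.6],"rotation": [0,0,0]},
  {"translation": [0,0,0.6],"rotation": [0,0,0]},
  {"translation": [0,0,0.6],"rotation": [0,0,0]},
])

```text
t: 6.08
eef_pos: [0.6158, -0.0185, 0.2623]
ee_rot: [-3.141, 0.0, -0.002]
force: [-0.4, 0.8, -0.4]
width: 0.0006
gripper_force: 0.0
```

The jaws shut fully, so the grasp missed. I'll look.

Run:
```python
from h import *
s=get_state(); print(s['t'],s['eef_pos'],s['ee_rot'],s['width'])
c=cm('wrist');print(c['xyz'],c['rotation'])
a=grab_frame('wrist'); b=grab_frame('side')
b=cv2.resize(b[120:300,200:460],None,fx=2.3,fy=2.3)[:414,:598]
a=cv2.resize(a[60:480,100:560],None,fx=.43,fy=.43)
o=np.zeros((600,598,3),np.uint8);o[:b.shape[0],:b.shape[1]]=b;o[414:414+a.shape[0],:a.shape[1]]=a
cv2.imwrite('pics/miss.png',o)
```

```text
6.0833 [ 0.61575012 -0.01849281  0.26233555] [-3.14125832e+00  3.57016408e-04 -1.52558735e-03] 0.0006188818401031569
[ 0.69803911 -0.01953381  0.45071777] [ 2.83473134e+00 -2.69950571e-06 -1.57208825e+00]
```

View pics/miss.png

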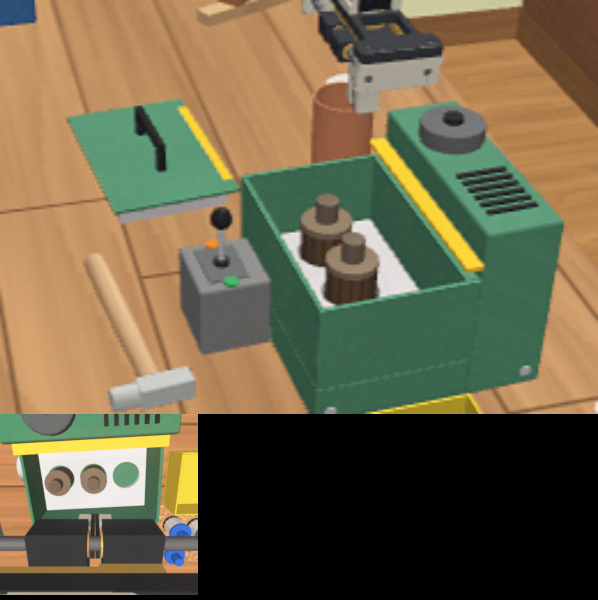

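Run:
```python
from h import *
s=get_state();p=s['eef_pos'];c=cm('wrist');S=cm('side')
for dy in(-.022,0,.022): print('wrist tcp',proj(c,p+[0,dy,0]))
for dz in (0,.02,.05): print('side',dz,proj(S,p+[0,0,dz]),'scene',proj(cm('scene'),p+[0,0,dz]))
cv2.imwrite('pics/w_shut.png',grab_frame('wrist'))
b=grab_frame('side')[60:300,240:480];d=grab_frame('scene')[120:360,280:520]
cv2.imwrite('pics/both.png',np.hstack([cv2.resize(b,(400,400)),cv2.resize(d,(400,400))]))
```

```text
wrist tcp (np.float64(359.9333654864297), np.float64(284.0307689934064))
wrist tcp (np.float64(319.0603385093224), np.float64(284.0875619462083))
wrist tcp (np.float64(278.1859196634234), np.float64(284.14435683300786))
side 0 (np.float64(356.4689856131122), np.float64(177.95682851738485)) scene (np.float64(345.53852264497937), np.float64(220.73343736047804))
side 0.02 (np.float64(356.944819930832), np.float64(170.27887202069138)) scene (np.float64(345.9178558098726), np.float64(215.35667769685367))
side 0.05 (np.float64(357.6749599115465), np.float64(158.4974960256061)) scene (np.float64(346.50394197721516), np.float64(207.04935116804143))
```

View pics/both.png

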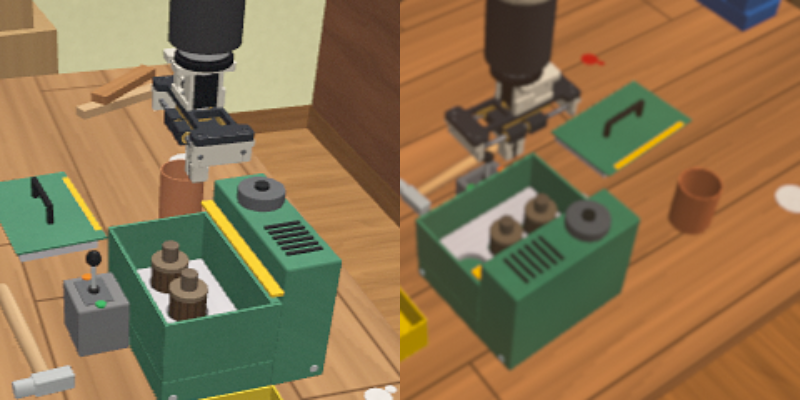

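Run:
```python
from h import *
s=get_state();p=s['eef_pos'];c=cm('wrist');S=cm('side');C=cm('scene')
w=cv2.imread('pics/w_shut.png')
a=grab_frame('side');d=grab_frame('scene')
def crop(im,cam,u,v,k):
    q=cv2.resize(im[v:v+300//k*1,u:u+400//k],(400,300),interpolation=cv2.INTER_CUBIC)
    for dz,col in((0,(0,0,255)),(.02,(255,0,255)),(.04,(255,255,0))):
        x,y=proj(cam,p+[0,0,dz]);cv2.circle(q,(int((x-u)*k),int((y-v)*k)),2,col,-1)
    return q
o=np.vstack([np.hstack([crop(a,S,306,130,4),crop(d,C,296,175,4)]),np.hstack([crop(w,c,220,220,2),crop(cv2.imread('pics/w_u2.png'),c,220,220,2)])])
cv2.imwrite('pics/tip.png',o)
```

```text
(no output)
```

View pics/tip.png

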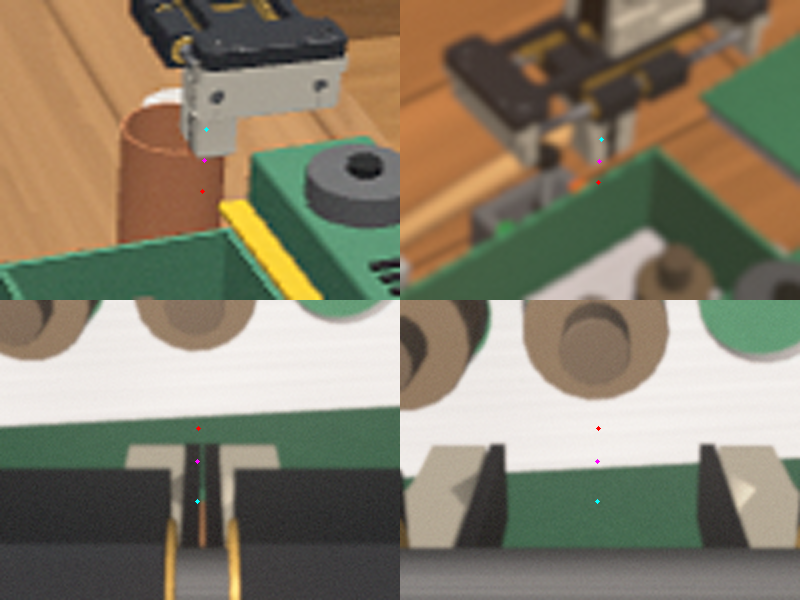

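Both views put the real fingertips about 21 mm above the reported TCP, so the first grasp passed over the knob. I'll correct the height: TCP 0.094 for a cartridge in a well, which is the foot plus 44 mm.

Emit:
apply_moves([
  {"translation": [0,0,0],"rotation": [0,0,0]},
  {"translation": [0,0,0],"rotation": [0,0,0]},
  {"translation": [0,0,-0.1],"rotation": [0,0,0]},
  {"translation": [0,0,-0.2],"rotation": [0,0,0]},
  {"translation": [0,0,-0.3],"rotation": [0,0,0]},
  {"translation": [0,0,-0.4],"rotation": [0,0,0]},
  {"translation": [0,0,-0.5],"rotation": [0,0,0]},
  {"translation": [0,0,-0.57],"rotation": [0,0,0]},
  {"translation": [0,0,-0.63],"rotation": [0,0,0]},
  {"translation": [0,0,-0.672],"rotation": [0,0,0]},
], jaw=0)

```text
t: 7.27
eef_pos: [0.6153, -0.0187, 0.0929]
ee_rot: [3.141, 0.002, -0.002]
force: [0.3, 0.2, 0.1]
width: 0.0435
gripper_force: 0.0
```

Emit:
apply_moves([
  {"translation": [0,0,0],"rotation": [0,0,0]},
  {"translation": [0,0,0],"rotation": [0,0,0]},
  {"translation": [0,0,0],"rotation": [0,0,0]},
  {"translation": [0,0,0],"rotation": [0,0,0]},
  {"translation": [0,0,0],"rotation": [0,0,0]},
  {"translation": [0,0,0],"rotation": [0,0,0]},
  {"translation": [0,0,0],"rotation": [0,0,0]},
  {"translation": [0,0,0],"rotation": [0,0,0]},
  {"translation": [0,0,0],"rotation": [0,0,0]},
  {"translation": [0,0,0],"rotation": [0,0,0]},
], jaw=1, newtons=20)

```text
t: 8.1
eef_pos: [0.617, -0.0183, 0.0959]
ee_rot: [-3.141, -0.002, -0.001]
force: [-0.9, 1.2, 5.9]
width: 0.0247
gripper_force: 20.0
```

Emit:
apply_moves([
  {"translation": [0,0,0.05],"rotation": [0,0,0]},
  {"translation": [0,0,0.1],"rotation": [0,0,0]},
  {"translation": [0,0,0.2],"rotation": [0,0,0]},
  {"translation": [0,0,0.3],"rotation": [0,0,0]},
  {"translation": [0,0,0.4],"rotation": [0,0,0]},
  {"translation": [0,0,0.5],"rotation": [0,0,0]},
  {"translation": [0,0,0.6],"rotation": [0,0,0]},
  {"translation": [0,0,0.6],"rotation": [0,0,0]},
  {"translation": [0,0,0.6],"rotation": [0,0,0]},
  {"translation": [0,0,0.6],"rotation": [0,0,0]},
])

```text
t: 8.93
eef_pos: [0.6154, -0.0185, 0.2438]
ee_rot: [-3.141, 0.001, -0.002]
force: [-0.1, 0.2, -2.1]
width: 0.0249
gripper_force: 20.0
```

Gripped. Taking it to the bin, then going back for the left one.

Emit:
apply_moves([
  {"translation": [0.01,-0.15,0],"rotation": [0,0,0]},
  {"translation": [0.02,-0.3,0],"rotation": [0,0,0]},
  {"translation": [0.03,-0.45,0],"rotation": [0,0,0]},
  {"translation": [0.04,-0.6,0],"rotation": [0,0,0]},
  {"translation": [0.05,-0.75,0],"rotation": [0,0,0]},
  {"translation": [0.06,-0.9,0],"rotation": [0,0,0]},
  {"translation": [0.06,-1,0],"rotation": [0,0,0]},
  {"translation": [0.06,-1,-0.1],"rotation": [0,0,0]},
  {"translation": [0.06,-1,-0.2],"rotation": [0,0,0]},
  {"translation": [0.06,-1,-0.3],"rotation": [0,0,0]},
])

```text
t: 9.77
eef_pos: [0.6298, -0.2693, 0.1668]
ee_rot: [-3.141, 0.002, -0.003]
force: [-0.1, 1.2, -0.7]
width: 0.0252
gripper_force: 20.0
```

Emit:
apply_moves([
  {"translation": [0,-0.02,-0.1],"rotation": [0,0,0]},
  {"translation": [0,-0.03,-0.2],"rotation": [0,0,0]},
  {"translation": [0,-0.03,-0.28],"rotation": [0,0,0]},
  {"translation": [0,-0.03,-0.36],"rotation": [0,0,0]},
  {"translation": [0,-0.03,-0.42],"rotation": [0,0,0]},
  {"translation": [0,-0.03,-0.45],"rotation": [0,0,0]},
  {"translation": [0,-0.03,-0.45],"rotation": [0,0,0]},
  {"translation": [0,-0.03,-0.45],"rotation": [0,0,0]},
  {"translation": [0,-0.03,-0.45],"rotation": [0,0,0]},
  {"translation": [0,-0.03,-0.45],"rotation": [0,0,0]},
])

```text
t: 10.6
eef_pos: [0.6318, -0.2763, 0.0585]
ee_rot: [3.141, -0.002, -0.001]
force: [-0.2, -0.7, -1.0]
width: 0.025
gripper_force: 20.0
```

Emit:
apply_moves([
  {"translation": [0,0,0],"rotation": [0,0,0]},
  {"translation": [0,0,0],"rotation": [0,0,0]},
  {"translation": [0,0,0],"rotation": [0,0,0]},
  {"translation": [0,0,0],"rotation": [0,0,0]},
  {"translation": [0,0,0.1],"rotation": [0,0,0]},
  {"translation": [0,0,0.25],"rotation": [0,0,0]},
  {"translation": [0,0,0.4],"rotation": [0,0,0]},
  {"translation": [0,0,0.55],"rotation": [0,0,0]},
  {"translation": [0,0,0.7],"rotation": [0,0,0]},
  {"translation": [0,0,0.75],"rotation": [0,0,0]},
], jaw=0)

```text
t: 11.43
eef_pos: [0.633, -0.277, 0.252]
ee_rot: [3.139, -0.008, -0.001]
force: [1.1, 0.5, 2.3]
width: 0.0439
gripper_force: 0.0
```

Emit:
apply_moves([
  {"translation": [-0.01,0.15,0],"rotation": [0,0,0]},
  {"translation": [-0.02,0.3,0],"rotation": [0,0,0]},
  {"translation": [-0.03,0.45,0],"rotation": [0,0,0]},
  {"translation": [-0.04,0.6,0],"rotation": [0,0,0]},
  {"translation": [-0.05,0.75,0],"rotation": [0,0,0]},
  {"translation": [-0.06,0.9,0],"rotation": [0,0,0]},
  {"translation": [-0.07,1,0],"rotation": [0,0,0]},
  {"translation": [-0.07,1,0],"rotation": [0,0,0]},
  {"translation": [-0.07,1,0],"rotation": [0,0,0]},
  {"translation": [-0.07,1,0],"rotation": [0,0,0]},
])

```text
t: 12.27
eef_pos: [0.6135, -0.0261, 0.2448]
ee_rot: [3.142, -0.0, -0.001]
force: [-1.3, -0.6, -0.1]
width: 0.0437
gripper_force: 0.0
```

Emit:
apply_moves([
  {"translation": [0,0.15,0],"rotation": [0,0,0]},
  {"translation": [0,0.3,0],"rotation": [0,0,0]},
  {"translation": [0,0.34,0],"rotation": [0,0,0]},
  {"translation": [0,0.34,-0.1],"rotation": [0,0,0]},
  {"translation": [0,0.34,-0.2],"rotation": [0,0,0]},
  {"translation": [0,0.34,-0.3],"rotation": [0,0,0]},
  {"translation": [0,0.34,-0.3],"rotation": [0,0,0]},
  {"translation": [0,0.34,-0.3],"rotation": [0,0,0]},
  {"translation": [0,0.34,-0.3],"rotation": [0,0,0]},
  {"translation": [0,0.34,-0.3],"rotation": [0,0,0]},
])

```text
t: 13.1
eef_pos: [0.6149, 0.0586, 0.1717]
ee_rot: [-3.141, -0.003, -0.002]
force: [0.9, -0.4, 0.2]
width: 0.0439
gripper_force: 0.0
```

Run:
```python
from h import *
s=get_state(); print(s['t'],s['eef_pos'],s['ee_rot'],s['width'])
```

```text
13.1 [0.61486417 0.0585815  0.17170102] [-3.14108936e+00 -2.74587177e-03 -1.93885740e-03] 0.04390354043388994
```

Emit:
apply_moves([
  {"translation": [-0.008,0.008,-0.04],"rotation": [0,0,0]},
  {"translation": [-0.008,0.008,-0.1],"rotation": [0,0,0]},
  {"translation": [-0.008,0.008,-0.16],"rotation": [0,0,0]},
  {"translation": [-0.008,0.008,-0.22],"rotation": [0,0,0]},
  {"translation": [-0.008,0.008,-0.27],"rotation": [0,0,0]},
  {"translation": [-0.008,0.008,-0.3],"rotation": [0,0,0]},
  {"translation": [-0.008,0.008,-0.31],"rotation": [0,0,0]},
  {"translation": [-0.008,0.008,-0.31],"rotation": [0,0,0]},
  {"translation": [-0.008,0.008,-0.31],"rotation": [0,0,0]},
  {"translation": [-0.008,0.008,-0.31],"rotation": [0,0,0]},
])

```text
t: 13.93
eef_pos: [0.6122, 0.0612, 0.0932]
ee_rot: [-3.141, -0.002, -0.001]
force: [0.0, 0.4, 0.2]
width: 0.0438
gripper_force: 0.0
```

Emit:
apply_moves([
  {"translation": [0,0,0],"rotation": [0,0,0]},
  {"translation": [0,0,0],"rotation": [0,0,0]},
  {"translation": [0,0,0],"rotation": [0,0,0]},
  {"translation": [0,0,0],"rotation": [0,0,0]},
  {"translation": [0,0,0],"rotation": [0,0,0]},
  {"translation": [0,0,0],"rotation": [0,0,0]},
  {"translation": [0,0,0.03],"rotation": [0,0,0]},
  {"translation": [0,0,0.06],"rotation": [0,0,0]},
  {"translation": [0,0,0.13],"rotation": [0,0,0]},
  {"translation": [0,0,0.2],"rotation": [0,0,0]},
], jaw=1, newtons=20)

```text
t: 14.77
eef_pos: [0.6109, 0.0606, 0.1426]
ee_rot: [3.141, 0.002, -0.002]
force: [0.0, 0.4, -0.1]
width: 0.0252
gripper_force: 20.0
```

Emit:
apply_moves([
  {"translation": [0,0,0.1],"rotation": [0,0,0]},
  {"translation": [0,0,0.2],"rotation": [0,0,0]},
  {"translation": [0,0,0.3],"rotation": [0,0,0]},
  {"translation": [0,0,0.4],"rotation": [0,0,0]},
  {"translation": [0,-0.15,0.4],"rotation": [0,0,0]},
  {"translation": [0,-0.3,0.4],"rotation": [0,0,0]},
  {"translation": [0,-0.45,0.4],"rotation": [0,0,0]},
  {"translation": [0,-0.6,0.4],"rotation": [0,0,0]},
  {"translation": [0,-0.75,0.4],"rotation": [0,0,0]},
  {"translation": [0,-0.9,0.4],"rotation": [0,0,0]},
])

```text
t: 15.6
eef_pos: [0.6111, -0.1658, 0.243]
ee_rot: [-3.142, -0.0, -0.001]
force: [1.1, 0.8, -2.2]
width: 0.0251
gripper_force: 20.0
```

Emit:
apply_moves([
  {"translation": [0,-0.15,0],"rotation": [0,0,0]},
  {"translation": [-0.05,-0.3,0],"rotation": [0,0,0]},
  {"translation": [-0.12,-0.45,0],"rotation": [0,0,0]},
  {"translation": [-0.19,-0.6,0],"rotation": [0,0,0]},
  {"translation": [-0.19,-0.66,0],"rotation": [0,0,0]},
  {"translation": [-0.19,-0.66,-0.1],"rotation": [0,0,0]},
  {"translation": [-0.19,-0.66,-0.25],"rotation": [0,0,0]},
  {"translation": [-0.19,-0.66,-0.4],"rotation": [0,0,0]},
  {"translation": [-0.19,-0.66,-0.5],"rotation": [0,0,0]},
  {"translation": [-0.19,-0.66,-0.5],"rotation": [0,0,0]},
])

```text
t: 16.43
eef_pos: [0.5601, -0.3276, 0.1113]
ee_rot: [-3.138, 0.009, -0.003]
force: [-1.4, 0.5, -2.4]
width: 0.0252
gripper_force: 20.0
```

Emit:
apply_moves([
  {"translation": [0,0,-0.1],"rotation": [0,0,0]},
  {"translation": [0,0,-0.2],"rotation": [0,0,0]},
  {"translation": [0,0,-0.25],"rotation": [0,0,0]},
  {"translation": [0,0,-0.25],"rotation": [0,0,0]},
  {"translation": [0,0,-0.25],"rotation": [0,0,0]},
  {"translation": [0,0,-0.25],"rotation": [0,0,0]},
  {"translation": [0,0,-0.25],"rotation": [0,0,0]},
  {"translation": [0,0,-0.25],"rotation": [0,0,0]},
  {"translation": [0,0,-0.25],"rotation": [0,0,0]},
  {"translation": [0,0,-0.25],"rotation": [0,0,0]},
])

```text
t: 17.27
eef_pos: [0.5644, -0.3292, 0.0555]
ee_rot: [3.141, -0.001, -0.001]
force: [0.2, -0.3, -2.2]
width: 0.0253
gripper_force: 20.0
```

Emit:
apply_moves([
  {"translation": [0,0,0],"rotation": [0,0,0]},
  {"translation": [0,0,0],"rotation": [0,0,0]},
  {"translation": [0,0,0],"rotation": [0,0,0]},
  {"translation": [0,0,0],"rotation": [0,0,0]},
  {"translation": [0,0,0.1],"rotation": [0,0,0]},
  {"translation": [0,0,0.25],"rotation": [0,0,0]},
  {"translation": [0,0,0.4],"rotation": [0,0,0]},
  {"translation": [0,0,0.55],"rotation": [0,0,0]},
  {"translation": [0,0,0.7],"rotation": [0,0,0]},
  {"translation": [0,0,0.8],"rotation": [0,0,0]},
], jaw=0)

```text
t: 18.1
eef_pos: [0.5648, -0.3297, 0.2594]
ee_rot: [3.14, -0.004, -0.001]
force: [0.8, -0.2, 1.0]
width: 0.0441
gripper_force: 0.0
```

Emit:
apply_moves([
  {"translation": [-0.15,0.05,0],"rotation": [0,0,0]},
  {"translation": [-0.3,0.1,0],"rotation": [0,0,0]},
  {"translation": [-0.45,0.15,0],"rotation": [0,0,0]},
  {"translation": [-0.5,0.2,0],"rotation": [0,0,0]},
  {"translation": [-0.5,0.2,0],"rotation": [0,0,0]},
  {"translation": [-0.5,0.2,0],"rotation": [0,0,0]},
  {"translation": [-0.5,0.2,0],"rotation": [0,0,0]},
  {"translation": [-0.5,0.2,0],"rotation": [0,0,0]},
  {"translation": [-0.5,0.2,0],"rotation": [0,0,0]},
  {"translation": [-0.5,0.2,0],"rotation": [0,0,0]},
])

```text
t: 18.93
eef_pos: [0.4395, -0.2793, 0.2541]
ee_rot: [-3.141, 0.001, -0.002]
force: [0.5, -0.4, 0.3]
width: 0.0439
gripper_force: 0.0
```

```bash
cat >> h.py <<'E'
def blues(c,im,z=.087):
    hsv=cv2.cvtColor(im,cv2.COLOR_BGR2HSV); m=cv2.inRange(hsv,(108,130,70),(128,255,255)); out=[]
    for k in cv2.findContours(m,0,2)[0]:
        if cv2.contourArea(k)>150: out.append((cv2.boundingRect(k),cv2.contourArea(k)))
    return out
E
python3 - <<'E'
from h import *
s=get_state(); print(s['t'],s['eef_pos'],s['ee_rot'],s['width'])
c=cm('wrist');print(c); im=grab_frame('wrist');cv2.imwrite('pics/w_fr.png',im)
print(blues(c,im))
for p in [(.466,-.249),(.459,-.314),(.395,-.240)]: print(proj(c,[*p,.087]))
E
```

```text
18.9333 [ 0.43954017 -0.27930479  0.25408486] [-3.14139279e+00  1.18027273e-03 -1.58365989e-03] 0.043926811028015135
{'fx': 379.8554391752737, 'fy': 379.8554391752737, 'cx': 320.76020813468335, 'cy': 244.06651438571274, 'xyz': array([ 0.52195817, -0.28033526,  0.4424032 ]), 'rotation': array([ 2.83387457e+00, -1.33448884e-04, -1.57216994e+00])}
[((264, 231, 52, 50), 1965.0), ((338, 168, 55, 55), 2268.5), ((266, 162, 55, 55), 2303.0)]
(np.float64(287.32533165558357), np.float64(186.10106888899628))
(np.float64(356.54470113785374), np.float64(193.43144181681131))
(np.float64(280.26612146244656), np.float64(257.56450232864813))
```

View pics/w_fr.png

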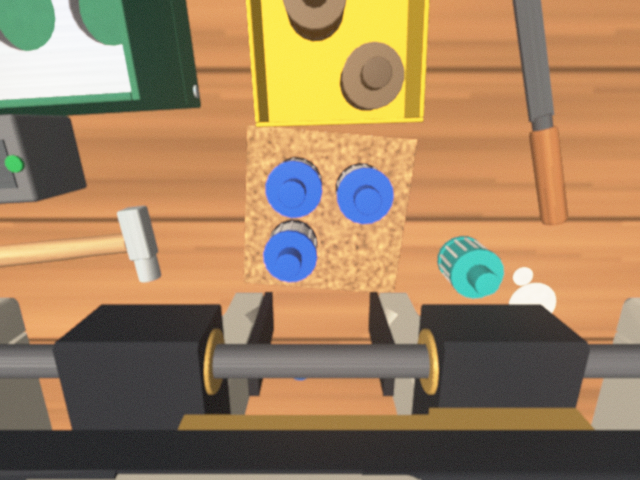

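Both used cartridges stand in the bin ((313,10), (375,72)). The fresh knobs are at (292,191), (367,199) and (289,259), and the turquoise one at (472,270) stays alone.

```bash
cat >> h.py <<'E'
def knobs(c,im):
    # cap disc: fit cap circle (z=.061) + knob top by edge between: use bbox of blue from projected outline fit
    from scipy.optimize import least_squares
    hsv=cv2.cvtColor(im,cv2.COLOR_BGR2HSV); m=cv2.inRange(hsv,(108,130,70),(128,255,255)); res=[]
    t=np.linspace(0,2*np.pi,60)
    for k in cv2.findContours(m,0,2)[0]:
        if cv2.contourArea(k)<150: continue
        x,y,w,h=cv2.boundingRect(k)
        def f(p):
            pts=np.array([proj(c,[p[0]+r*np.cos(a),p[1]+r*np.sin(a),z]) for r,z in((.029,.061),(.029,.053),(.013,.087)) for a in t])
            a,b=pts.min(0),pts.max(0); return [a[0]-x,a[1]-y,b[0]-x-w,b[1]-y-h]
        s=least_squares(f,ray(c,x+w/2,y+h/2,.065)[:2]); res.append((s.x,np.abs(s.fun).max()))
    return res
E
python3 - <<'E'
from h import *
np.set_printoptions(precision=4,suppress=True)
im=cv2.imread('pics/w_fr.png'); c=cm('wrist')
for u,v in[(292,191),(367,199),(289,259)]: print(ray(c,u,v,.087)[:2])
print(knobs(c,im))
# well rims seen partially; bin used
print(get_state()['eef_pos'])
E
```

```text
[ 0.4613 -0.2532]
[ 0.4536 -0.324 ]
[ 0.3934 -0.2486]
[(array([ 0.3855, -0.2474]), np.float64(1.7396667071621437)), (array([ 0.451 , -0.3257]), np.float64(1.3638017202575554)), (array([ 0.4572, -0.2528]), np.float64(1.587282719058436))]
[ 0.4394 -0.2793  0.2541]
```

Emit:
apply_moves([
  {"translation": [0.05,-0.1,0],"rotation": [0,0,0]},
  {"translation": [0.05,-0.182,0],"rotation": [0,0,0]},
  {"translation": [0.05,-0.182,-0.12],"rotation": [0,0,0]},
  {"translation": [0.05,-0.182,-0.24],"rotation": [0,0,0]},
  {"translation": [0.05,-0.182,-0.36],"rotation": [0,0,0]},
  {"translation": [0.05,-0.182,-0.416],"rotation": [0,0,0]},
  {"translation": [0.05,-0.182,-0.416],"rotation": [0,0,0]},
  {"translation": [0.05,-0.182,-0.416],"rotation": [0,0,0]},
  {"translation": [0.05,-0.182,-0.416],"rotation": [0,0,0]},
  {"translation": [0.05,-0.182,-0.416],"rotation": [0,0,0]},
])

```text
t: 19.82
eef_pos: [0.4527, -0.325, 0.1523]
ee_rot: [3.141, -0.002, -0.001]
force: [-0.2, 0.2, -0.4]
width: 0.0436
gripper_force: 0.0
```

Run:
```python
from h import *
np.set_printoptions(precision=4,suppress=True)
s=get_state(); print(s['t'],s['eef_pos'],s['ee_rot'],s['width'])
c=cm('wrist');im=grab_frame('wrist');cv2.imwrite('pics/w_B.png',im)
print(c['xyz'],c['rotation'])
for r in knobs(c,im): print(r, proj(c,[*r[0],.087]),proj(c,[*r[0],.061]))
a=im[100:400,150:550].copy()
for r in knobs(c,im):
  for rr,z in((.013,.087),(.029,.061)):
    pts=np.array([proj(c,[r[0][0]+rr*np.cos(t),r[0][1]+rr*np.sin(t),z]) for t in np.linspace(0,6.28,50)])-[150,100]
    cv2.polylines(a,[np.round(pts*8).astype(int)],True,(0,255,255),1,shift=3)
cv2.imwrite('pics/w_B2.png',cv2.resize(a,(800,600)))
```

```text
19.8167 [ 0.4527 -0.325   0.1523] [ 3.1405 -0.0024 -0.0012] 0.04359899605212822
[ 0.5345 -0.3258  0.3409] [ 2.8374 -0.0014 -1.5717]
(array([ 0.3986, -0.2448]), np.float64(18.39815676673095)) (np.float64(211.68536958414884), np.float64(316.20357446959974)) (np.float64(220.4342480054861), np.float64(300.77415377718665))
(array([ 0.4509, -0.3255]), np.float64(1.7855716462520377)) (np.float64(319.9915640353091), np.float64(249.3053731737684)) (np.float64(320.00920007397065), np.float64(238.7340737227164))
(array([ 0.4575, -0.2529]), np.float64(1.361286020056525)) (np.float64(215.95907882616274), np.float64(240.50436140027594)) (np.float64(224.87427286831212), np.float64(230.61123245719432))
```

View pics/w_B2.png

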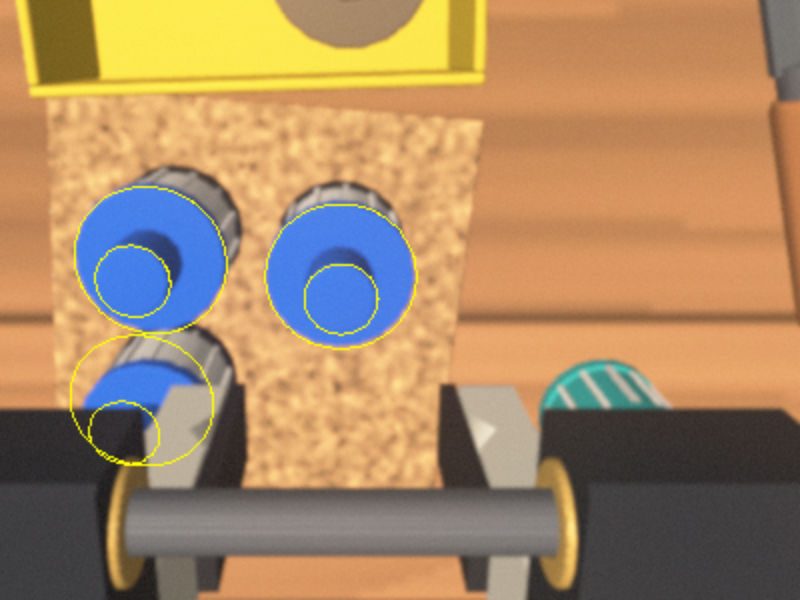

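The fitted outlines sit right on the caps and knobs. Next I'll fit the well rims the same way from the earlier overhead views.

Run:
```python
from h import *
from scipy.optimize import least_squares
np.set_printoptions(precision=4,suppress=True)
s=get_state(); c=cm('wrist')
Rt=R.from_euler('xyz',s['ee_rot']);Rc=R.from_euler('xyz',c['rotation'])
rel=Rt.inv()*Rc; off=Rt.inv().apply(np.array(c['xyz'])-s['eef_pos'])
K={k:c[k] for k in('fx','fy','cx','cy')}
def cam(p,rpy):
    r=R.from_euler('xyz',rpy); return dict(K,xyz=np.array(p)+r.apply(off),rotation=(r*rel).as_euler('xyz'))
V={'w_u2':cam([0.61682602,-0.01824083,0.20387069],[-3.14131138,-3.23396401e-03,-6.97413846e-04]),
 'w_ext':dict(K,xyz=np.array([0.59744506,-0.02750711,0.60959245]),rotation=[2.83469561,-2.60328354e-04,-1.57000147])}
t=np.linspace(0,2*np.pi,80)
for n,c in V.items():
    im=cv2.imread(f'pics/{n}.png');hsv=cv2.cvtColor(im,cv2.COLOR_BGR2HSV)
    g=cv2.inRange(hsv,(0,0,150),(179,60,255))
    x0,y0=map(int,proj(c,[.6168,-.0172,.065])); 
    lab=cv2.connectedComponents(g)[1]; sub=lab[y0-70:y0+70]; 
    cnt=np.bincount(sub[sub>0]); W=(lab==cnt.argmax()).astype(np.uint8)
    cs,h=cv2.findContours(W,cv2.RETR_CCOMP,2)
    for k,hh in zip(cs,h[0]):
        if hh[3]>=0 and cv2.contourArea(k)>150:
            bb=cv2.boundingRect(k); x,y,w,hgt=bb
            def f(p):
                pts=np.array([proj(c,[p[0]+.032*np.cos(a),p[1]+.032*np.sin(a),.065]) for a in t]);a,b=pts.min(0),pts.max(0)
                return [a[0]-x,a[1]-y,b[0]-x-w,b[1]-y-hgt]
            q=least_squares(f,[.617,-.017]); print(n,bb,q.x,q.fun)
    oc=max(cs,key=cv2.contourArea); print('plate',cv2.approxPolyDP(oc,5,True)[:,0].tolist(), [ray(c,*p,.065)[:2] for p in cv2.approxPolyDP(oc,5,True)[:,0]])
    # ledge front edge
    m=cv2.inRange(hsv,(22,140,60),(32,255,255)); 
    for y in (.06,0,-.06):
        u,v=proj(c,[.684-.05*y,-.014+y,.164]); col=m[:int(v)+25,int(u)]; r=np.nonzero(col[int(v)-25:])[0]; e=int(v)-25+r.max()+1 if len(r) else -1
        print('ledge',y,(u,v),e,ray(c,u,e,.164)[:2],ray(c,u,e,.174)[:2])
```

```text
w_u2 (182, 191, 84, 85) [0.6055 0.0674] [ 6.173   7.4789 -6.2008 -8.751 ]
w_u2 (281, 186, 74, 84) [ 0.6104 -0.0168] [ 1.1366  6.872  -1.1367 -7.7626]
w_u2 (369, 182, 70, 66) [ 0.6217 -0.0927] [-1.3066 -2.2092  1.3037  2.5565]
plate [[461, 146], [168, 161], [191, 303], [226, 308], [225, 342], [241, 343], [251, 326], [246, 313], [266, 291], [273, 305], [368, 301], [376, 291], [395, 341], [416, 342], [418, 316], [409, 300], [453, 296]] [array([ 0.6818, -0.1365]), array([0.6696, 0.11  ]), array([0.5373, 0.1041]), array([0.5321, 0.0712]), array([0.4951, 0.075 ]), array([0.494 , 0.0593]), array([0.5128, 0.0484]), array([0.5267, 0.0524]), array([0.5497, 0.0323]), array([0.5352, 0.0263]), array([ 0.5393, -0.064 ]), array([ 0.5497, -0.0711]), array([ 0.4961, -0.0921]), array([ 0.495 , -0.1128]), array([ 0.5235, -0.1126]), array([ 0.5403, -0.1028]), array([ 0.5445, -0.144 ])]
ledge 0.06 (np.float64(209.81413341849515), np.float64(156.28395453086262)) 158 [0.68   0.0461] [0.6808 0.0432]
ledge 0 (np.float64(311.8212667368639), np.float64(150.99250242507165)) 152 [ 0.6834 -0.014 ] [ 0.6841 -0.0142]
ledge -0.06 (np.float64(414.656111376606), np.float64(145.65811415715172)) 146 [ 0.6868 -0.074 ] [ 0.6873 -0.0716]
w_ext (227, 87, 52, 50) [0.6119 0.0642] [ 2.3459 -0.0257 -2.3496 -0.059 ]
w_ext (289, 84, 47, 50) [ 0.6157 -0.0165] [-0.1573 -0.087   0.1576  0.0996]
w_ext (347, 80, 46, 50) [ 0.6209 -0.094 ] [-0.7583 -0.2198  0.7572  0.265 ]
plate [[405, 46], [215, 56], [228, 172], [403, 163]] [array([ 0.6931, -0.1363]), array([0.6812, 0.1099]), array([0.532 , 0.1039]), array([ 0.5447, -0.1435])]
ledge 0.06 (np.float64(250.81954764457714), np.float64(40.28694472061392)) 41 [0.6803 0.046 ] [0.6785 0.0444]
ledge 0 (np.float64(307.84386920840524), np.float64(37.152209825111015)) 37 [ 0.6841 -0.014 ] [ 0.6822 -0.0143]
ledge -0.06 (np.float64(365.11966528393043), np.float64(34.00365089969375)) 34 [ 0.687 -0.074] [ 0.685 -0.073]
```

Wells: well1 (0.6213, -0.0939), well2 (0.617, -0.016), well3 (0.6127, 0.0619), yaw 0.055. I'll grasp fresh B and carry it to well1.

Emit:
apply_moves([
  {"translation": [-0.002,-0.004,-0.07],"rotation": [0,0,0]},
  {"translation": [-0.002,-0.004,-0.14],"rotation": [0,0,0]},
  {"translation": [-0.002,-0.004,-0.21],"rotation": [0,0,0]},
  {"translation": [-0.002,-0.004,-0.28],"rotation": [0,0,0]},
  {"translation": [-0.002,-0.004,-0.34],"rotation": [0,0,0]},
  {"translation": [-0.002,-0.004,-0.38],"rotation": [0,0,0]},
  {"translation": [-0.002,-0.004,-0.413],"rotation": [0,0,0]},
  {"translation": [-0.002,-0.004,-0.413],"rotation": [0,0,0]},
  {"translation": [-0.002,-0.004,-0.413],"rotation": [0,0,0]},
  {"translation": [-0.002,-0.004,-0.413],"rotation": [0,0,0]},
])

```text
t: 20.7
eef_pos: [0.4518, -0.3259, 0.0484]
ee_rot: [3.141, -0.001, -0.001]
force: [1.3, 0.6, 0.1]
width: 0.0438
gripper_force: 0.0
```

Emit:
apply_moves([
  {"translation": [0,0,0],"rotation": [0,0,0]},
  {"translation": [0,0,0],"rotation": [0,0,0]},
  {"translation": [0,0,0],"rotation": [0,0,0]},
  {"translation": [0,0,0],"rotation": [0,0,0]},
  {"translation": [0,0,0],"rotation": [0,0,0]},
  {"translation": [0,0,0],"rotation": [0,0,0]},
  {"translation": [0,0,0.05],"rotation": [0,0,0]},
  {"translation": [0,0,0.12],"rotation": [0,0,0]},
  {"translation": [0,0,0.24],"rotation": [0,0,0]},
  {"translation": [0,0,0.36],"rotation": [0,0,0]},
], jaw=1, newtons=20)

```text
t: 21.53
eef_pos: [0.4499, -0.3252, 0.1373]
ee_rot: [-3.141, 0.003, -0.002]
force: [0.5, -0.2, -0.6]
width: 0.0249
gripper_force: 20.0
```

Emit:
apply_moves([
  {"translation": [0,0,0.14],"rotation": [0,0,0]},
  {"translation": [0,0,0.28],"rotation": [0,0,0]},
  {"translation": [0,0,0.428],"rotation": [0,0,0]},
  {"translation": [0.08,0.11,0.428],"rotation": [0,0,0]},
  {"translation": [0.16,0.22,0.428],"rotation": [0,0,0]},
  {"translation": [0.24,0.33,0.428],"rotation": [0,0,0]},
  {"translation": [0.32,0.44,0.428],"rotation": [0,0,0]},
  {"translation": [0.4,0.55,0.428],"rotation": [0,0,0]},
  {"translation": [0.48,0.66,0.428],"rotation": [0,0,0]},
  {"translation": [0.56,0.77,0.428],"rotation": [0,0,0]},
])

```text
t: 22.37
eef_pos: [0.5915, -0.1315, 0.2441]
ee_rot: [-3.141, 0.001, -0.002]
force: [1.2, -0.5, -1.7]
width: 0.0253
gripper_force: 20.0
```

Emit:
apply_moves([
  {"translation": [0.1,0.13,0],"rotation": [0,0,0]},
  {"translation": [0.121,0.156,0],"rotation": [0,0,0]},
  {"translation": [0.121,0.156,-0.1],"rotation": [0,0,0]},
  {"translation": [0.121,0.156,-0.2],"rotation": [0,0,0]},
  {"translation": [0.121,0.156,-0.3],"rotation": [0,0,0]},
  {"translation": [0.121,0.156,-0.4],"rotation": [0,0,0]},
  {"translation": [0.121,0.156,-0.48],"rotation": [0,0,0]},
  {"translation": [0.121,0.156,-0.5],"rotation": [0,0,0]},
  {"translation": [0.121,0.156,-0.5],"rotation": [0,0,0]},
  {"translation": [0.121,0.156,-0.5],"rotation": [0,0,0]},
])

```text
t: 23.2
eef_pos: [0.6218, -0.0942, 0.1201]
ee_rot: [3.141, -0.0, -0.001]
force: [-0.6, -0.2, -0.4]
width: 0.0251
gripper_force: 20.0
```

Run:
```python
from h import *
s=get_state(); print(s['t'],s['eef_pos'],s['ee_rot'],s['width'],s['force'])
```

```text
23.2 [ 0.62180113 -0.09424172  0.12011307] [ 3.14115577e+00 -3.18563408e-04 -1.14784000e-03] 0.025105202865640372 [-0.56770782 -0.22493498 -0.35331017]
```

Emit:
apply_moves([
  {"translation": [0,0,-0.01],"rotation": [0,0,0]},
  {"translation": [0,0,-0.02],"rotation": [0,0,0]},
  {"translation": [0,0,-0.03],"rotation": [0,0,0]},
  {"translation": [0,0,-0.04],"rotation": [0,0,0]},
  {"translation": [0,0,-0.05],"rotation": [0,0,0]},
  {"translation": [0,0,-0.06],"rotation": [0,0,0]},
  {"translation": [0,0,-0.07],"rotation": [0,0,0]},
  {"translation": [0,0,-0.08],"rotation": [0,0,0]},
  {"translation": [0,0,-0.09],"rotation": [0,0,0]},
  {"translation": [0,0,-0.096],"rotation": [0,0,0]},
])

```text
t: 24.03
eef_pos: [0.6211, -0.0941, 0.095]
ee_rot: [3.142, 0.001, -0.001]
force: [0.0, -0.4, -1.8]
width: 0.0246
gripper_force: 20.0
```

Emit:
apply_moves([
  {"translation": [0,0,0],"rotation": [0,0,0]},
  {"translation": [0,0,0],"rotation": [0,0,0]},
  {"translation": [0,0,0],"rotation": [0,0,0]},
  {"translation": [0,0,0],"rotation": [0,0,0]},
  {"translation": [0,0,0],"rotation": [0,0,0]},
  {"translation": [0,0,0],"rotation": [0,0,0]},
  {"translation": [0,0,0],"rotation": [0,0,0]},
  {"translation": [0,0,0],"rotation": [0,0,0]},
  {"translation": [0,0,0],"rotation": [0,0,0]},
  {"translation": [0,0,0],"rotation": [0,0,0]},
])

```text
t: 24.87
eef_pos: [0.6213, -0.0941, 0.0955]
ee_rot: [3.142, -0.0, -0.001]
force: [0.1, -0.9, -0.9]
width: 0.0254
gripper_force: 20.0
```

It went in without contact force. Releasing, then moving over fresh A for another look.

Emit:
apply_moves([
  {"translation": [0,0,0],"rotation": [0,0,0]},
  {"translation": [0,0,0],"rotation": [0,0,0]},
  {"translation": [0,0,0],"rotation": [0,0,0]},
  {"translation": [0,0,0],"rotation": [0,0,0]},
  {"translation": [0,0,0.06],"rotation": [0,0,0]},
  {"translation": [0,0,0.16],"rotation": [0,0,0]},
  {"translation": [0,0,0.3],"rotation": [0,0,0]},
  {"translation": [0,0,0.44],"rotation": [0,0,0]},
  {"translation": [0,0,0.56],"rotation": [0,0,0]},
  {"translation": [0,0,0.6],"rotation": [0,0,0]},
], jaw=0)

```text
t: 25.7
eef_pos: [0.6235, -0.0945, 0.2513]
ee_rot: [3.141, -0.008, -0.001]
force: [1.2, 0.6, 0.1]
width: 0.0437
gripper_force: 0.0
```

Emit:
apply_moves([
  {"translation": [-0.1,-0.1,0],"rotation": [0,0,0]},
  {"translation": [-0.2,-0.2,0],"rotation": [0,0,0]},
  {"translation": [-0.3,-0.3,0],"rotation": [0,0,0]},
  {"translation": [-0.4,-0.4,0],"rotation": [0,0,0]},
  {"translation": [-0.5,-0.5,0],"rotation": [0,0,0]},
  {"translation": [-0.6,-0.6,0],"rotation": [0,0,0]},
  {"translation": [-0.656,-0.636,0],"rotation": [0,0,0]},
  {"translation": [-0.656,-0.636,0],"rotation": [0,0,0]},
  {"translation": [-0.656,-0.636,0],"rotation": [0,0,0]},
  {"translation": [-0.656,-0.636,0],"rotation": [0,0,0]},
])

```text
t: 26.53
eef_pos: [0.4577, -0.2529, 0.2455]
ee_rot: [3.142, -0.0, -0.002]
force: [0.6, 0.2, -0.0]
width: 0.0437
gripper_force: 0.0
```

Run:
```python
from h import *
np.set_printoptions(precision=4,suppress=True)
s=get_state(); print(s['t'],s['eef_pos'],s['width'])
c=cm('wrist');im=grab_frame('wrist');cv2.imwrite('pics/w_A.png',im)
for r in knobs(c,im): print(r, proj(c,[*r[0],.087]))
```

```text
26.5333 [ 0.4577 -0.2529  0.2455] 0.04373972413833039
(array([ 0.3856, -0.2477]), np.float64(1.699646542028347)) (np.float64(314.62873044035496), np.float64(286.9040903602795))
(array([ 0.457 , -0.2532]), np.float64(0.9142700710940517)) (np.float64(319.95437618509754), np.float64(216.83048346297375))
(array([ 0.6197, -0.0685]), np.float64(11.07565494511536)) (np.float64(90.9017505116046), np.float64(20.698601819518416))
```

Emit:
apply_moves([
  {"translation": [0,0,-0.12],"rotation": [0,0,0]},
  {"translation": [0,0,-0.24],"rotation": [0,0,0]},
  {"translation": [0,0,-0.36],"rotation": [0,0,0]},
  {"translation": [0,0,-0.48],"rotation": [0,0,0]},
  {"translation": [0,0,-0.58],"rotation": [0,0,0]},
  {"translation": [0,0,-0.66],"rotation": [0,0,0]},
  {"translation": [0,0,-0.72],"rotation": [0,0,0]},
  {"translation": [0,0,-0.77],"rotation": [0,0,0]},
  {"translation": [0,0,-0.792],"rotation": [0,0,0]},
  {"translation": [0,0,-0.792],"rotation": [0,0,0]},
])

```text
t: 27.42
eef_pos: [0.457, -0.2523, 0.0459]
ee_rot: [-3.141, 0.003, -0.0]
force: [1.0, -0.3, 0.4]
width: 0.0437
gripper_force: 0.0
```

Emit:
apply_moves([
  {"translation": [0,0,0],"rotation": [0,0,0]},
  {"translation": [0,0,0],"rotation": [0,0,0]},
  {"translation": [0,0,0],"rotation": [0,0,0]},
  {"translation": [0,0,0],"rotation": [0,0,0]},
  {"translation": [0,0,0],"rotation": [0,0,0]},
  {"translation": [0,0,0],"rotation": [0,0,0]},
  {"translation": [0,0,0.05],"rotation": [0,0,0]},
  {"translation": [0,0,0.12],"rotation": [0,0,0]},
  {"translation": [0,0,0.24],"rotation": [0,0,0]},
  {"translation": [0,0,0.36],"rotation": [0,0,0]},
], jaw=1, newtons=20)

```text
t: 28.25
eef_pos: [0.456, -0.2529, 0.1376]
ee_rot: [-3.141, 0.003, -0.002]
force: [0.7, 0.5, -0.9]
width: 0.025
gripper_force: 20.0
```

Emit:
apply_moves([
  {"translation": [0,0,0.14],"rotation": [0,0,0]},
  {"translation": [0,0,0.28],"rotation": [0,0,0]},
  {"translation": [0,0,0.432],"rotation": [0,0,0]},
  {"translation": [0.08,0.11,0.432],"rotation": [0,0,0]},
  {"translation": [0.16,0.22,0.432],"rotation": [0,0,0]},
  {"translation": [0.24,0.33,0.432],"rotation": [0,0,0]},
  {"translation": [0.32,0.44,0.432],"rotation": [0,0,0]},
  {"translation": [0.4,0.55,0.432],"rotation": [0,0,0]},
  {"translation": [0.48,0.66,0.432],"rotation": [0,0,0]},
  {"translation": [0.56,0.77,0.432],"rotation": [0,0,0]},
])

```text
t: 29.08
eef_pos: [0.5976, -0.0591, 0.2452]
ee_rot: [-3.141, 0.001, -0.002]
force: [1.2, -0.5, -1.2]
width: 0.0251
gripper_force: 20.0
```

Emit:
apply_moves([
  {"translation": [0.06,0.12,0],"rotation": [0,0,0]},
  {"translation": [0.079,0.178,0],"rotation": [0,0,0]},
  {"translation": [0.079,0.178,-0.1],"rotation": [0,0,0]},
  {"translation": [0.079,0.178,-0.2],"rotation": [0,0,0]},
  {"translation": [0.079,0.178,-0.3],"rotation": [0,0,0]},
  {"translation": [0.079,0.178,-0.4],"rotation": [0,0,0]},
  {"translation": [0.079,0.178,-0.48],"rotation": [0,0,0]},
  {"translation": [0.079,0.178,-0.5],"rotation": [0,0,0]},
  {"translation": [0.079,0.178,-0.5],"rotation": [0,0,0]},
  {"translation": [0.079,0.178,-0.5],"rotation": [0,0,0]},
])

```text
t: 29.92
eef_pos: [0.6175, -0.0163, 0.1213]
ee_rot: [3.141, -0.0, -0.001]
force: [0.8, 0.1, -1.1]
width: 0.0248
gripper_force: 20.0
```

Emit:
apply_moves([
  {"translation": [0,0,-0.01],"rotation": [0,0,0]},
  {"translation": [0,0,-0.02],"rotation": [0,0,0]},
  {"translation": [0,0,-0.03],"rotation": [0,0,0]},
  {"translation": [0,0,-0.04],"rotation": [0,0,0]},
  {"translation": [0,0,-0.05],"rotation": [0,0,0]},
  {"translation": [0,0,-0.06],"rotation": [0,0,0]},
  {"translation": [0,0,-0.07],"rotation": [0,0,0]},
  {"translation": [0,0,-0.08],"rotation": [0,0,0]},
  {"translation": [0,0,-0.09],"rotation": [0,0,0]},
  {"translation": [0,0,-0.1],"rotation": [0,0,0]},
])

```text
t: 30.75
eef_pos: [0.6171, -0.0161, 0.0952]
ee_rot: [3.142, -0.0, -0.001]
force: [-3.9, 4.0, 15.4]
width: 0.0249
gripper_force: 20.1
```

Run:
```python
from h import *
s=get_state(); print(s['t'],s['eef_pos'],s['ee_rot'],s['width'],s['force'])
```

```text
30.75 [ 0.61712928 -0.01605003  0.09521683] [ 3.14157329e+00 -6.14569582e-06 -1.35029822e-03] 0.024886878220115177 [-3.90435531  4.04830789 15.35769486]
```

There's 15 N at the bottom with a sideways component. I'll nudge toward -x/+y to relieve it.

Emit:
apply_moves([
  {"translation": [-0.002,0.002,0],"rotation": [0,0,0]},
  {"translation": [-0.004,0.004,0],"rotation": [0,0,0]},
  {"translation": [-0.006,0.006,0],"rotation": [0,0,0]},
  {"translation": [-0.006,0.006,0],"rotation": [0,0,0]},
  {"translation": [-0.006,0.006,0],"rotation": [0,0,0]},
  {"translation": [-0.006,0.006,0],"rotation": [0,0,0]},
  {"translation": [-0.006,0.006,0],"rotation": [0,0,0]},
  {"translation": [-0.006,0.006,0],"rotation": [0,0,0]},
  {"translation": [-0.006,0.006,0],"rotation": [0,0,0]},
  {"translation": [-0.006,0.006,0],"rotation": [0,0,0]},
])

```text
t: 31.58
eef_pos: [0.6156, -0.0146, 0.0955]
ee_rot: [-3.142, 0.0, -0.001]
force: [-0.5, -0.2, -1.0]
width: 0.025
gripper_force: 20.0
```

Emit:
apply_moves([
  {"translation": [0,0,0.004],"rotation": [0,0,0]},
  {"translation": [0,0,0.008],"rotation": [0,0,0]},
  {"translation": [0,0,0.012],"rotation": [0,0,0]},
  {"translation": [0,0,0.012],"rotation": [0,0,0]},
  {"translation": [0,0,0.012],"rotation": [0,0,0]},
  {"translation": [0,0,0.012],"rotation": [0,0,0]},
  {"translation": [0,0,0.012],"rotation": [0,0,0]},
  {"translation": [0,0,0.012],"rotation": [0,0,0]},
  {"translation": [0,0,0.012],"rotation": [0,0,0]},
  {"translation": [0,0,0.012],"rotation": [0,0,0]},
])

```text
t: 32.42
eef_pos: [0.6156, -0.0146, 0.0984]
ee_rot: [3.142, 0.0, -0.001]
force: [-0.1, 0.6, -1.7]
width: 0.0251
gripper_force: 20.0
```

Run:
```python
from h import *
np.set_printoptions(precision=4,suppress=True)
s=get_state(); print(s['t'],s['eef_pos'],s['width'],s['force'])
S=cm('side');im=grab_frame('side')
cv2.imwrite('pics/side1.png',im);im2=grab_frame('wrist');cv2.imwrite('pics/w_w2.png',im2)
print(blues(S,im),blues(None,im2))
W=cm('wrist')
for c in(S,W):
  print([ [tuple(np.round(proj(c,[*p,z]),1)) for z in (.134,.108)] for p in [(.6213,-.094),(.6157,-.0145)]])
```

```text
32.4167 [ 0.6156 -0.0146  0.0984] 0.0250975842988545 [-0.0779  0.6487 -1.7333]
[] [((265, 238, 111, 106), 7364.5), ((416, 225, 115, 93), 7685.0)]
[[(np.float64(366.0), np.float64(241.4)), (np.float64(365.3), np.float64(250.3))], [(np.float64(353.2), np.float64(222.9)), (np.float64(352.7), np.float64(231.6))]]
[[(np.float64(497.4), np.float64(304.2)), (np.float64(474.7), np.float64(281.1))], [(np.float64(318.5), np.float64(315.7)), (np.float64(318.8), np.float64(291.3))]]
```

Emit:
apply_moves([
  {"translation": [0,0,-0.006],"rotation": [0,0,0]},
  {"translation": [0,0,-0.012],"rotation": [0,0,0]},
  {"translation": [0,0,-0.012],"rotation": [0,0,0]},
  {"translation": [0,0,-0.012],"rotation": [0,0,0]},
  {"translation": [0,0,-0.012],"rotation": [0,0,0]},
  {"translation": [0,0,-0.012],"rotation": [0,0,0]},
  {"translation": [0,0,-0.012],"rotation": [0,0,0]},
  {"translation": [0,0,-0.012],"rotation": [0,0,0]},
  {"translation": [0,0,-0.012],"rotation": [0,0,0]},
  {"translation": [0,0,-0.012],"rotation": [0,0,0]},
])

```text
t: 33.35
eef_pos: [0.6155, -0.0146, 0.0954]
ee_rot: [3.142, 0.0, -0.001]
force: [-0.2, 0.1, -1.5]
width: 0.0249
gripper_force: 20.0
```

Emit:
apply_moves([
  {"translation": [0,0,0],"rotation": [0,0,0]},
  {"translation": [0,0,0],"rotation": [0,0,0]},
  {"translation": [0,0,0],"rotation": [0,0,0]},
  {"translation": [0,0,0],"rotation": [0,0,0]},
  {"translation": [0,0,0.06],"rotation": [0,0,0]},
  {"translation": [0,0,0.16],"rotation": [0,0,0]},
  {"translation": [0,0,0.3],"rotation": [0,0,0]},
  {"translation": [0,0,0.44],"rotation": [0,0,0]},
  {"translation": [0,0,0.56],"rotation": [0,0,0]},
  {"translation": [0,0,0.6],"rotation": [0,0,0]},
], jaw=0)

```text
t: 34.18
eef_pos: [0.6177, -0.0147, 0.2513]
ee_rot: [-3.141, -0.008, -0.001]
force: [1.2, 1.1, 0.5]
width: 0.044
gripper_force: 0.0
```

Emit:
apply_moves([
  {"translation": [-0.04,0,0],"rotation": [0,0,0]},
  {"translation": [-0.08,0,0],"rotation": [0,0,0]},
  {"translation": [-0.08,0,0],"rotation": [0,0,0]},
  {"translation": [-0.08,0,0],"rotation": [0,0,0]},
  {"translation": [-0.08,0,0],"rotation": [0,0,0]},
  {"translation": [-0.08,0,0],"rotation": [0,0,0]},
  {"translation": [-0.08,0,0],"rotation": [0,0,0]},
  {"translation": [-0.08,0,0],"rotation": [0,0,0]},
  {"translation": [-0.08,0,0],"rotation": [0,0,0]},
  {"translation": [-0.08,0,0],"rotation": [0,0,0]},
])

```text
t: 35.02
eef_pos: [0.5957, -0.0146, 0.2453]
ee_rot: [3.141, 0.0, -0.001]
force: [-0.1, 0.6, 0.1]
width: 0.0441
gripper_force: 0.0
```

```bash
cat >> h.py <<'E'
def wellfit(c,im,draw=None):
    from scipy.optimize import least_squares
    hsv=cv2.cvtColor(im,cv2.COLOR_BGR2HSV); m=cv2.inRange(hsv,(108,130,70),(128,255,255)); t=np.linspace(0,2*np.pi,60)
    for k in cv2.findContours(m,0,2)[0]:
        if cv2.contourArea(k)<600: continue
        x,y,w,h=cv2.boundingRect(k)
        def f(p):
            pts=np.array([proj(c,[p[0]+r*np.cos(a),p[1]+r*np.sin(a),p[2]+z]) for r,z in((.029,.058),(.029,.05),(.013,.084)) for a in t])
            a,b=pts.min(0),pts.max(0); return [a[0]-x,a[1]-y,b[0]-x-w,b[1]-y-h]
        s=least_squares(f,[*ray(c,x+w/2,y+h/2,.12)[:2],.05]); print('fit xyz_foot',np.round(s.x,4),np.round(s.fun,1),(x,y,w,h))
E
python3 - <<'E'
from h import *
np.set_printoptions(precision=4,suppress=True)
s=get_state(); print(s['t'],s['eef_pos'],s['width'],s['force'])
c=cm('wrist');im=grab_frame('wrist'); cv2.imwrite('pics/w_12.png',im); wellfit(c,im)
hsv=cv2.cvtColor(im,cv2.COLOR_BGR2HSV)
g=cv2.inRange(hsv,(0,0,150),(179,60,255)); cs,h=cv2.findContours(g,cv2.RETR_CCOMP,2)
for k,hh in zip(cs,h[0]):
    if hh[3]>=0 and cv2.contourArea(k)>800:
        x,y,w,q=cv2.boundingRect(k);print((x,y,w,q),ray(c,x+w/2,y+q/2,.065)[:2])
E
```

```text
35.0167 [ 0.5957 -0.0146  0.2453] 0.04407350128197883 [-0.1001  0.6339  0.0736]
fit xyz_foot [ 0.6125 -0.0149  0.0347] [ 0.1 -0.1 -0.1  0.1] (288, 166, 64, 64)
fit xyz_foot [ 0.6187 -0.0972  0.0364] [-0.  0.  0. -0.] (378, 159, 66, 65)
(208, 161, 66, 64) [0.6135 0.0622]
(286, 157, 68, 75) [ 0.612  -0.0149]
(369, 152, 77, 74) [ 0.6172 -0.1001]
```

View pics/w_12.png

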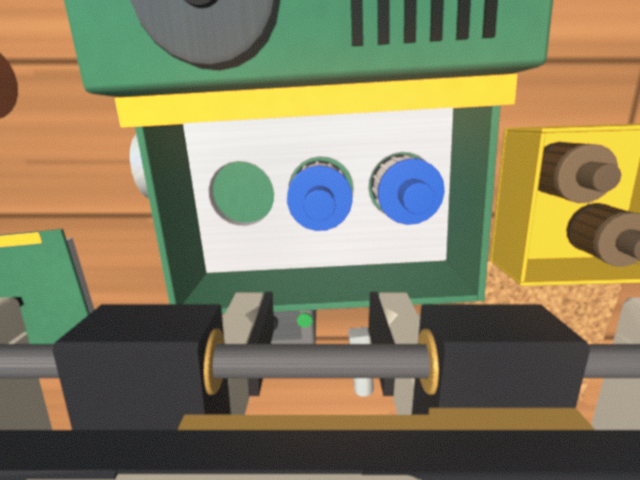

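Both fresh cartridges look seated, caps level at (320,197) and (411,190); the left well is empty at (242,192). Next is the third.

Emit:
apply_moves([
  {"translation": [-0.1,-0.11,0],"rotation": [0,0,0]},
  {"translation": [-0.2,-0.22,0],"rotation": [0,0,0]},
  {"translation": [-0.3,-0.33,0],"rotation": [0,0,0]},
  {"translation": [-0.4,-0.44,0],"rotation": [0,0,0]},
  {"translation": [-0.5,-0.55,0],"rotation": [0,0,0]},
  {"translation": [-0.6,-0.66,0],"rotation": [0,0,0]},
  {"translation": [-0.7,-0.77,0],"rotation": [0,0,0]},
  {"translation": [-0.8,-0.88,0],"rotation": [0,0,0]},
  {"translation": [-0.84,-0.933,0],"rotation": [0,0,0]},
  {"translation": [-0.84,-0.933,0],"rotation": [0,0,0]},
])

```text
t: 35.9
eef_pos: [0.3834, -0.2498, 0.246]
ee_rot: [3.141, -0.001, -0.004]
force: [1.2, 0.2, -0.2]
width: 0.0439
gripper_force: 0.0
```

Run:
```python
from h import *
np.set_printoptions(precision=4,suppress=True)
s=get_state(); print(s['t'],s['eef_pos'],s['ee_rot'],s['width'])
c=cm('wrist');im=grab_frame('wrist');cv2.imwrite('pics/w_C.png',im)
for r in knobs(c,im): print(r, proj(c,[*r[0],.087]))
```

```text
35.9 [ 0.3834 -0.2498  0.246 ] [ 3.1413 -0.0007 -0.0042] 0.04394409895921156
(array([ 0.2372, -0.2516]), np.float64(19.128364152011613)) (np.float64(322.0919717366411), np.float64(351.52488140764535))
(array([ 0.3857, -0.2476]), np.float64(1.6033234527670572)) (np.float64(317.29174505263006), np.float64(213.64497788184963))
```

Emit:
apply_moves([
  {"translation": [0,0,-0.12],"rotation": [0,0,0]},
  {"translation": [0,0,-0.24],"rotation": [0,0,0]},
  {"translation": [0,0,-0.36],"rotation": [0,0,0]},
  {"translation": [0,0,-0.48],"rotation": [0,0,0]},
  {"translation": [0,0,-0.58],"rotation": [0,0,0]},
  {"translation": [0,0,-0.66],"rotation": [0,0,0]},
  {"translation": [0,0,-0.72],"rotation": [0,0,0]},
  {"translation": [0,0,-0.77],"rotation": [0,0,0]},
  {"translation": [0,0,-0.792],"rotation": [0,0,0]},
  {"translation": [0,0,-0.792],"rotation": [0,0,0]},
])

```text
t: 36.78
eef_pos: [0.3852, -0.2473, 0.0463]
ee_rot: [-3.141, 0.002, -0.001]
force: [0.2, -1.5, 0.7]
width: 0.044
gripper_force: 0.0
```

Emit:
apply_moves([
  {"translation": [0,0,0],"rotation": [0,0,0]},
  {"translation": [0,0,0],"rotation": [0,0,0]},
  {"translation": [0,0,0],"rotation": [0,0,0]},
  {"translation": [0,0,0],"rotation": [0,0,0]},
  {"translation": [0,0,0],"rotation": [0,0,0]},
  {"translation": [0,0,0],"rotation": [0,0,0]},
  {"translation": [0,0,0.05],"rotation": [0,0,0]},
  {"translation": [0,0,0.12],"rotation": [0,0,0]},
  {"translation": [0,0,0.24],"rotation": [0,0,0]},
  {"translation": [0,0,0.36],"rotation": [0,0,0]},
], jaw=1, newtons=20)

```text
t: 37.62
eef_pos: [0.3842, -0.2476, 0.1377]
ee_rot: [-3.141, 0.003, -0.002]
force: [1.9, -0.6, -2.0]
width: 0.0248
gripper_force: 20.0
```

Emit:
apply_moves([
  {"translation": [0,0,0.14],"rotation": [0,0,0]},
  {"translation": [0,0,0.28],"rotation": [0,0,0]},
  {"translation": [0,0,0.432],"rotation": [0,0,0]},
  {"translation": [0.09,0.12,0.432],"rotation": [0,0,0]},
  {"translation": [0.18,0.24,0.432],"rotation": [0,0,0]},
  {"translation": [0.27,0.36,0.432],"rotation": [0,0,0]},
  {"translation": [0.36,0.48,0.432],"rotation": [0,0,0]},
  {"translation": [0.45,0.6,0.432],"rotation": [0,0,0]},
  {"translation": [0.54,0.72,0.432],"rotation": [0,0,0]},
  {"translation": [0.63,0.84,0.432],"rotation": [0,0,0]},
])

```text
t: 38.45
eef_pos: [0.5434, -0.0362, 0.2452]
ee_rot: [-3.142, 0.0, -0.001]
force: [1.5, -0.5, -1.6]
width: 0.0249
gripper_force: 20.0
```

Emit:
apply_moves([
  {"translation": [0.09,0.13,0],"rotation": [0,0,0]},
  {"translation": [0.18,0.26,0],"rotation": [0,0,0]},
  {"translation": [0.278,0.4,0],"rotation": [0,0,0]},
  {"translation": [0.278,0.4,0],"rotation": [0,0,0]},
  {"translation": [0.278,0.4,-0.1],"rotation": [0,0,0]},
  {"translation": [0.278,0.4,-0.2],"rotation": [0,0,0]},
  {"translation": [0.278,0.4,-0.3],"rotation": [0,0,0]},
  {"translation": [0.278,0.4,-0.4],"rotation": [0,0,0]},
  {"translation": [0.278,0.4,-0.48],"rotation": [0,0,0]},
  {"translation": [0.278,0.4,-0.5],"rotation": [0,0,0]},
])

```text
t: 39.28
eef_pos: [0.6098, 0.0614, 0.1162]
ee_rot: [3.14, 0.007, -0.002]
force: [-1.6, -0.2, -2.2]
width: 0.0252
gripper_force: 20.0
```

Emit:
apply_moves([
  {"translation": [0,0,0],"rotation": [0,0,0]},
  {"translation": [0,0,-0.01],"rotation": [0,0,0]},
  {"translation": [0,0,-0.02],"rotation": [0,0,0]},
  {"translation": [0,0,-0.035],"rotation": [0,0,0]},
  {"translation": [0,0,-0.05],"rotation": [0,0,0]},
  {"translation": [0,0,-0.06],"rotation": [0,0,0]},
  {"translation": [0,0,-0.07],"rotation": [0,0,0]},
  {"translation": [0,0,-0.08],"rotation": [0,0,0]},
  {"translation": [0,0,-0.09],"rotation": [0,0,0]},
  {"translation": [0,0,-0.1],"rotation": [0,0,0]},
])

```text
t: 40.12
eef_pos: [0.6126, 0.0622, 0.0953]
ee_rot: [3.142, 0.0, -0.001]
force: [-6.1, 1.9, 14.8]
width: 0.0253
gripper_force: 20.0
```

Run:
```python
from h import *
s=get_state(); print(s['t'],s['eef_pos'],s['ee_rot'],s['width'],s['force'])
```

```text
40.1167 [0.61257474 0.06217407 0.09528097] [ 3.14151622e+00  5.11448382e-05 -1.36170509e-03] 0.025323267155293826 [-6.11344849  1.88234384 14.81576996]
```

Emit:
apply_moves([
  {"translation": [-0.002,0.001,0],"rotation": [0,0,0]},
  {"translation": [-0.004,0.002,0],"rotation": [0,0,0]},
  {"translation": [-0.007,0.003,0],"rotation": [0,0,0]},
  {"translation": [-0.007,0.003,0],"rotation": [0,0,0]},
  {"translation": [-0.007,0.003,0],"rotation": [0,0,0]},
  {"translation": [-0.007,0.003,0],"rotation": [0,0,0]},
  {"translation": [-0.007,0.003,0],"rotation": [0,0,0]},
  {"translation": [-0.007,0.003,0],"rotation": [0,0,0]},
  {"translation": [-0.007,0.003,0],"rotation": [0,0,0]},
  {"translation": [-0.007,0.003,0],"rotation": [0,0,0]},
])

```text
t: 40.95
eef_pos: [0.6109, 0.0629, 0.0955]
ee_rot: [-3.142, -0.0, -0.001]
force: [-0.2, 0.2, -0.8]
width: 0.0249
gripper_force: 20.0
```

Run:
```python
from h import *
np.set_printoptions(precision=4,suppress=True)
s=get_state(); print(s['t'],s['eef_pos'],s['width'],s['force'])
im2=grab_frame('wrist'); print(blues(None,im2))
```

```text
40.95 [0.6109 0.0629 0.0955] 0.024873421770766402 [-0.2398  0.2483 -0.8373]
[((265, 239, 111, 105), 7300.5), ((413, 228, 117, 90), 7409.5), ((566, 217, 74, 108), 5673.0)]
```

Emit:
apply_moves([
  {"translation": [0,0,0],"rotation": [0,0,0]},
  {"translation": [0,0,0],"rotation": [0,0,0]},
  {"translation": [0,0,0],"rotation": [0,0,0]},
  {"translation": [0,0,0],"rotation": [0,0,0]},
  {"translation": [0,0,0.06],"rotation": [0,0,0]},
  {"translation": [0,0,0.16],"rotation": [0,0,0]},
  {"translation": [0,0,0.3],"rotation": [0,0,0]},
  {"translation": [0,0,0.44],"rotation": [0,0,0]},
  {"translation": [0,0,0.56],"rotation": [0,0,0]},
  {"translation": [0,0,0.6],"rotation": [0,0,0]},
], jaw=0)

```text
t: 41.83
eef_pos: [0.613, 0.0631, 0.2513]
ee_rot: [-3.14, -0.007, -0.001]
force: [1.4, 0.0, 0.9]
width: 0.0438
gripper_force: 0.0
```

Emit:
apply_moves([
  {"translation": [-0.06,-0.1,0],"rotation": [0,0,0]},
  {"translation": [-0.08,-0.2,0],"rotation": [0,0,0]},
  {"translation": [-0.08,-0.32,0],"rotation": [0,0,0]},
  {"translation": [-0.08,-0.32,0],"rotation": [0,0,0]},
  {"translation": [-0.08,-0.32,0],"rotation": [0,0,0]},
  {"translation": [-0.08,-0.32,0],"rotation": [0,0,0]},
  {"translation": [-0.08,-0.32,0],"rotation": [0,0,0]},
  {"translation": [-0.08,-0.32,0],"rotation": [0,0,0]},
  {"translation": [-0.08,-0.32,0],"rotation": [0,0,0]},
  {"translation": [-0.08,-0.32,0],"rotation": [0,0,0]},
])

```text
t: 42.67
eef_pos: [0.5909, -0.0165, 0.2453]
ee_rot: [3.142, 0.0, -0.001]
force: [0.1, -0.5, 0.5]
width: 0.044
gripper_force: 0.0
```

Run:
```python
from h import *
np.set_printoptions(precision=4,suppress=True)
s=get_state(); print(s['t'],s['eef_pos'],s['width'])
c=cm('wrist');im=grab_frame('wrist'); cv2.imwrite('pics/w_123.png',im); wellfit(c,im)
print('cap',ray(cm('side'),397,172,.227))
```

```text
42.6667 [ 0.5909 -0.0165  0.2453] 0.04403915860553662
fit xyz_foot [0.6058 0.0662 0.034 ] [-0.1  0.1  0.1 -0.1] (197, 168, 65, 64)
fit xyz_foot [ 0.613  -0.015   0.0355] [-0.1  0.1  0.1 -0.1] (286, 160, 64, 65)
fit xyz_foot [ 0.6192 -0.0967  0.0373] [-0.2  0.2  0.2 -0.2] (376, 153, 66, 66)
cap [0.7422 0.0421 0.227 ]
```

Emit:
apply_moves([
  {"translation": [-0.04,0.1,0],"rotation": [0,0,-0.1]},
  {"translation": [-0.08,0.2,0],"rotation": [0,0,-0.2]},
  {"translation": [-0.12,0.3,0],"rotation": [0,0,-0.4]},
  {"translation": [-0.16,0.4,0],"rotation": [0,0,-0.6]},
  {"translation": [-0.2,0.5,0],"rotation": [0,0,-0.8]},
  {"translation": [-0.2,0.6,0],"rotation": [0,0,-1]},
  {"translation": [-0.2,0.7,0],"rotation": [0,0,-1]},
  {"translation": [-0.2,0.75,0],"rotation": [0,0,-1]},
  {"translation": [-0.2,0.75,0],"rotation": [0,0,-1]},
  {"translation": [-0.2,0.75,0],"rotation": [0,0,-1]},
])

```text
t: 43.55
eef_pos: [0.5407, 0.1709, 0.2452]
ee_rot: [3.141, 0.0, -0.523]
force: [-0.7, -1.0, -0.3]
width: 0.0438
gripper_force: 0.0
```

Emit:
apply_moves([
  {"translation": [-0.04,0.1,0],"rotation": [0,0,-0.2]},
  {"translation": [-0.08,0.2,0],"rotation": [0,0,-0.4]},
  {"translation": [-0.12,0.3,0],"rotation": [0,0,-0.6]},
  {"translation": [-0.16,0.4,0],"rotation": [0,0,-0.8]},
  {"translation": [-0.16,0.45,0],"rotation": [0,0,-1]},
  {"translation": [-0.16,0.45,0],"rotation": [0,0,-1]},
  {"translation": [-0.16,0.45,0],"rotation": [0,0,-1]},
  {"translation": [-0.16,0.45,0],"rotation": [0,0,-1]},
  {"translation": [-0.16,0.45,0],"rotation": [0,0,-1]},
  {"translation": [-0.16,0.45,0],"rotation": [0,0,-1]},
])

```text
t: 44.38
eef_pos: [0.5011, 0.2818, 0.2456]
ee_rot: [-3.142, -0.0, -1.049]
force: [0.7, 0.6, 0.2]
width: 0.0437
gripper_force: 0.0
```

Emit:
apply_moves([
  {"translation": [-0.04,0.1,0],"rotation": [0,0,-0.2]},
  {"translation": [-0.08,0.2,0],"rotation": [0,0,-0.4]},
  {"translation": [-0.11,0.3,0],"rotation": [0,0,-0.6]},
  {"translation": [-0.11,0.4,0],"rotation": [0,0,-0.8]},
  {"translation": [-0.11,0.43,0],"rotation": [0,0,-0.857]},
  {"translation": [-0.11,0.43,0],"rotation": [0,0,-0.857]},
  {"translation": [-0.11,0.43,0],"rotation": [0,0,-0.857]},
  {"translation": [-0.11,0.43,0],"rotation": [0,0,-0.857]},
  {"translation": [-0.11,0.43,0],"rotation": [0,0,-0.857]},
  {"translation": [-0.11,0.43,0],"rotation": [0,0,-0.857]},
])

```text
t: 45.22
eef_pos: [0.4736, 0.3896, 0.2458]
ee_rot: [-3.141, 0.0, -1.498]
force: [-0.1, 0.9, 0.6]
width: 0.0436
gripper_force: 0.0
```

Run:
```python
from h import *
np.set_printoptions(precision=4,suppress=True)
s=get_state(); print(s['t'],s['eef_pos'],s['ee_rot'],s['width'],s['q'])
c=cm('wrist');im=grab_frame('wrist'); cv2.imwrite('pics/w_h.png',im)
print(c['xyz'],c['rotation'])
a=cv2.imread('pics/w_123.png')[60:360,100:500]; cv2.imwrite('pics/comb.png',np.hstack([cv2.resize(a,(400,300)),cv2.resize(im,(400,300))]))
hsv=cv2.cvtColor(im,cv2.COLOR_BGR2HSV)
m=cv2.inRange(hsv,(60,80,40),(85,255,255)); k=max(cv2.findContours(m,0,2)[0],key=cv2.contourArea); print(cv2.approxPolyDP(k,6,True)[:,0].tolist())
```

```text
45.2167 [0.4736 0.3896 0.2458] [-3.1413  0.0003 -1.4976] 0.0436410866219069 [ 1.0065  0.2305 -0.0549  0.     -1.2849 -0.9333]
[0.4796 0.3068 0.4342] [ 2.8349  0.0004 -3.0682]
[[398, 83], [240, 87], [241, 109], [255, 114], [273, 308], [367, 307], [371, 291], [391, 291]]
```

View pics/comb.png

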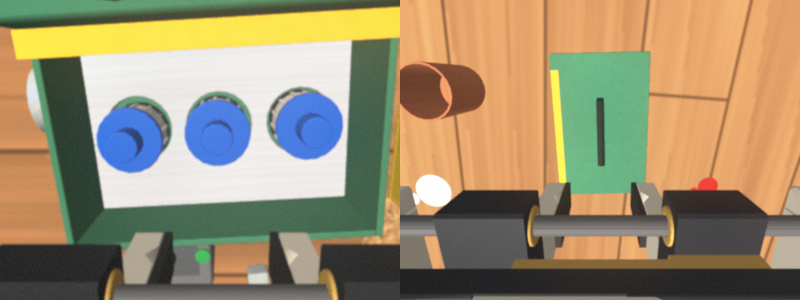

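All three fresh cartridges are seated in their wells (left crop), and the cover's handle bar runs vertically at about (321,155)–(323,264) of the wrist image. Measuring the bar.

Run:
```python
from h import *
np.set_printoptions(precision=4,suppress=True)
im=cv2.imread('pics/w_h.png');c=cm('wrist')
g=cv2.cvtColor(im,cv2.COLOR_BGR2GRAY); m=(g<45).astype(np.uint8); m[:, :290]=0;m[:,360:]=0;m[:130]=0;m[288:]=0
n,l,st,ce=cv2.connectedComponentsWithStats(m); i=1+st[1:,4].argmax(); print(st[i])
for v in range(st[i][1]+6,st[i][1]+st[i][3]-4,16):
    r=np.nonzero(l[v]==i)[0]; print(v,r.min(),r.max(),ray(c,(r.min()+r.max())/2,v,.063)[:2],ray(c,(r.min()+r.max())/2,v,.057)[:2])
x,y,w,h=st[i][:4]
print('ends',ray(c,x+w/2,y,.063),ray(c,x+w/2,y+h,.057))
for p in [(240,87),(398,83),(391,291)]: print(p,ray(c,*p,.023)[:2])
```

```text
[320 158   1   1   1]
ends [0.4777 0.338  0.063 ] [0.4776 0.3395 0.057 ]
(240, 87) [0.5632 0.2777]
(398, 83) [0.4055 0.2624]
(391, 291) [0.3832 0.4887]
```

Run:
```python
from h import *
np.set_printoptions(precision=4,suppress=True)
im=cv2.imread('pics/w_h.png');c=cm('wrist')
hsv=cv2.cvtColor(im,cv2.COLOR_BGR2HSV); v=hsv[...,2]; print(v[200,300:345].tolist())
m=(v<75).astype(np.uint8); m[:, :295]=0;m[:,350:]=0;m[:130]=0;m[288:]=0
n,l,st,ce=cv2.connectedComponentsWithStats(m); i=1+st[1:,4].argmax(); print(st[i])
for q in range(st[i][1]+6,st[i][1]+st[i][3]-4,20):
    r=np.nonzero(l[q]==i)[0]; print(q,r.min(),r.max(),ray(c,(r.min()+r.max()+1)/2,q,.060)[:2])
x,y,w,h=st[i][:4]
print('ends',ray(c,x+w/2,y,.063)[:2],ray(c,x+w/2,y+h,.063)[:2])
# lip yellow outer edge and front edge
gm=cv2.inRange(hsv,(22,140,60),(32,255,255)); gr=cv2.inRange(hsv,(60,80,40),(85,255,255))
for q in (130,200,270):
    a=np.nonzero(gm[q,200:300])[0]; b=np.nonzero(gr[q,330:420])[0]
    print('lip',q,200+a.min(),ray(c,200+a.min(),q,.023)[:2],'front',331+b.max(),ray(c,331+b.max(),q,.023)[:2])
```

```text
[187, 184, 183, 182, 184, 182, 180, 180, 178, 178, 180, 177, 178, 174, 150, 112, 80, 76, 76, 79, 75, 73, 70, 66, 61, 68, 101, 149, 172, 178, 176, 179, 179, 179, 180, 176, 175, 178, 179, 180, 178, 183, 179, 179, 175]
[315 157  12 108 643]
163 316 324 [0.4774 0.343 ]
183 316 324 [0.476  0.3623]
203 317 325 [0.4735 0.3821]
223 322 325 [0.4694 0.4025]
243 322 326 [0.4673 0.4236]
ends [0.4773 0.3371] [0.4692 0.447 ]
lip 130 242 [0.5608 0.319 ] front 398 [0.3995 0.3072]
lip 200 248 [0.5534 0.3921] front 395 [0.3929 0.3803]
lip 270 253 [0.5464 0.474 ] front 393 [0.3843 0.4621]
```

The cover handle's middle is about (0.473, 0.392) with yaw about 0.092. I'll grip slightly right of centre to stay clear of the motor cap.

Emit:
apply_moves([
  {"translation": [0.002,-0.035,-0.1],"rotation": [0,0,0.035]},
  {"translation": [0.002,-0.035,-0.2],"rotation": [0,0,0.035]},
  {"translation": [0.002,-0.035,-0.32],"rotation": [0,0,0.035]},
  {"translation": [0.002,-0.035,-0.44],"rotation": [0,0,0.035]},
  {"translation": [0.002,-0.035,-0.56],"rotation": [0,0,0.035]},
  {"translation": [0.002,-0.035,-0.66],"rotation": [0,0,0.035]},
  {"translation": [0.002,-0.035,-0.75],"rotation": [0,0,0.035]},
  {"translation": [0.002,-0.035,-0.82],"rotation": [0,0,0.035]},
  {"translation": [0.002,-0.035,-0.86],"rotation": [0,0,0.035]},
  {"translation": [0.002,-0.035,-0.876],"rotation": [0,0,0.035]},
])

```text
t: 46.1
eef_pos: [0.4734, 0.3806, 0.025]
ee_rot: [3.14, -0.002, -1.479]
force: [-0.1, 0.5, 0.4]
width: 0.0437
gripper_force: 0.0
```

Emit:
apply_moves([
  {"translation": [0,0,0],"rotation": [0,0,0]},
  {"translation": [0,0,0],"rotation": [0,0,0]},
  {"translation": [0,0,0],"rotation": [0,0,0]},
  {"translation": [0,0,0],"rotation": [0,0,0]},
  {"translation": [0,0,0],"rotation": [0,0,0]},
  {"translation": [0,0,0],"rotation": [0,0,0]},
  {"translation": [0,0,0],"rotation": [0,0,0]},
  {"translation": [0,0,0],"rotation": [0,0,0]},
  {"translation": [0,0,0],"rotation": [0,0,0]},
  {"translation": [0,0,0],"rotation": [0,0,0]},
], jaw=1, newtons=50)

```text
t: 46.93
eef_pos: [0.4741, 0.3821, 0.0273]
ee_rot: [-3.141, 0.001, -1.479]
force: [-1.8, 0.0, 5.2]
width: 0.011
gripper_force: 50.0
```

Emit:
apply_moves([
  {"translation": [0,0,0],"rotation": [0,0,0]},
  {"translation": [0,0,0.03],"rotation": [0,0,0]},
  {"translation": [0,0,0.06],"rotation": [0,0,0]},
  {"translation": [0,0,0.12],"rotation": [0,0,0]},
  {"translation": [0,0,0.2],"rotation": [0,0,0]},
  {"translation": [0,0,0.2],"rotation": [0,0,0]},
  {"translation": [0,0,0.2],"rotation": [0,0,0]},
  {"translation": [0,0,0.2],"rotation": [0,0,0]},
  {"translation": [0,0,0.2],"rotation": [0,0,0]},
  {"translation": [0,0,0.2],"rotation": [0,0,0]},
])

```text
t: 47.77
eef_pos: [0.4733, 0.381, 0.0753]
ee_rot: [3.14, -0.001, -1.479]
force: [-0.5, -0.3, -4.1]
width: 0.0108
gripper_force: 50.0
```

Run:
```python
from h import *
s=get_state(); print(s['t'],s['eef_pos'],s['ee_rot'],s['width'],s['force'],s['moment'])
```

```text
47.7667 [0.47328995 0.38101172 0.07528298] [ 3.14014568e+00 -1.43528866e-03 -1.47921444e+00] 0.010815187042824588 [-0.48376048 -0.28120909 -4.13628689] [ 0.01118711 -0.01798527  0.00700999]
```

Cover is held. I'll raise it, carry it over the chamber, and tilt its front up by 0.15 rad.

Emit:
apply_moves([
  {"translation": [0,0,0.08],"rotation": [0,0,-0.03]},
  {"translation": [0,0,0.16],"rotation": [0,0,-0.07]},
  {"translation": [0,0,0.25],"rotation": [0,0,-0.07]},
  {"translation": [0,0,0.35],"rotation": [0,0,-0.07]},
  {"translation": [0,0,0.45],"rotation": [0,0,-0.07]},
  {"translation": [0,0,0.55],"rotation": [0,0,-0.07]},
  {"translation": [0,0,0.63],"rotation": [0,0,-0.07]},
  {"translation": [0,0,0.68],"rotation": [0,0,-0.07]},
  {"translation": [0,0,0.68],"rotation": [0,0,-0.07]},
  {"translation": [0,0,0.68],"rotation": [0,0,-0.07]},
])

```text
t: 48.6
eef_pos: [0.4736, 0.3817, 0.2459]
ee_rot: [3.141, 0.0, -1.516]
force: [-0.4, -0.6, -5.5]
width: 0.0112
gripper_force: 50.0
```

Emit:
apply_moves([
  {"translation": [0.02,-0.06,0],"rotation": [0,0,0]},
  {"translation": [0.04,-0.14,0],"rotation": [0,0,0]},
  {"translation": [0.07,-0.24,0],"rotation": [0,0,0]},
  {"translation": [0.1,-0.34,0],"rotation": [0,0,0]},
  {"translation": [0.13,-0.44,0],"rotation": [0,0,0]},
  {"translation": [0.16,-0.54,0],"rotation": [0,0,0]},
  {"translation": [0.19,-0.64,0],"rotation": [0,0,0]},
  {"translation": [0.21,-0.73,0],"rotation": [0,0,0]},
  {"translation": [0.23,-0.79,0],"rotation": [0,0,0]},
  {"translation": [0.24,-0.82,0],"rotation": [0,0,0]},
])

```text
t: 49.43
eef_pos: [0.5333, 0.174, 0.2445]
ee_rot: [3.139, -0.002, -1.517]
force: [-0.3, 0.2, -3.8]
width: 0.0109
gripper_force: 50.0
```

Emit:
apply_moves([
  {"translation": [0.02,-0.06,0],"rotation": [0,0,0]},
  {"translation": [0.04,-0.14,0],"rotation": [0,0,0]},
  {"translation": [0.07,-0.24,0],"rotation": [0,0,0]},
  {"translation": [0.1,-0.34,0],"rotation": [0,0,0]},
  {"translation": [0.13,-0.44,0],"rotation": [0,0,0]},
  {"translation": [0.16,-0.54,0],"rotation": [0,0,0]},
  {"translation": [0.19,-0.64,0],"rotation": [0,0,0]},
  {"translation": [0.21,-0.73,0],"rotation": [0,0,0]},
  {"translation": [0.23,-0.79,0],"rotation": [0,0,0]},
  {"translation": [0.238,-0.819,0],"rotation": [0,0,0]},
])

```text
t: 50.27
eef_pos: [0.593, -0.0299, 0.2446]
ee_rot: [3.139, -0.001, -1.517]
force: [1.0, 0.4, -4.0]
width: 0.0111
gripper_force: 50.0
```

Emit:
apply_moves([
  {"translation": [0,0,0],"rotation": [0,0,0]},
  {"translation": [0,0,0],"rotation": [-0.002,0.04,0]},
  {"translation": [0,0,-0.01],"rotation": [-0.005,0.09,0]},
  {"translation": [0,0,-0.02],"rotation": [-0.008,0.14,0]},
  {"translation": [0,0,-0.04],"rotation": [-0.011,0.2,0]},
  {"translation": [0,0,-0.06],"rotation": [-0.014,0.26,0]},
  {"translation": [0,0,-0.072],"rotation": [-0.016,0.286,0]},
  {"translation": [0,0,-0.072],"rotation": [-0.016,0.286,0]},
  {"translation": [0,0,-0.072],"rotation": [-0.016,0.286,0]},
  {"translation": [0,0,-0.072],"rotation": [-0.016,0.286,0]},
])

```text
t: 51.1
eef_pos: [0.5933, -0.0278, 0.2287]
ee_rot: [2.993, -0.0, -1.515]
force: [-1.0, -1.0, -3.7]
width: 0.0111
gripper_force: 50.0
```

Run:
```python
from h import *
np.set_printoptions(precision=4,suppress=True)
s=get_state(); print(s['t'],s['eef_pos'],s['ee_rot'],s['width'],s['force'],s['moment'],s['q'])
Rt=R.from_euler('xyz',s['ee_rot']); print('tilt of tool axes',Rt.as_matrix())
S=cm('side');C=cm('scene');a=grab_frame('side');d=grab_frame('scene')
cv2.imwrite('pics/side2.png',a);cv2.imwrite('pics/scene2.png',d)
# predicted cover outline from TCP & tool rotation
Rc=Rt*R.from_euler('z',90,degrees=True).inv() # placeholder
X=Rt.as_matrix(); ycov=-X[:,0]; zc=-X[:,2]; xc=np.cross(ycov,zc); print('xcov',xc)
o=s['eef_pos']-(-.011*ycov+.0265*zc)
P=lambda x,y,z:o+x*xc+y*ycov+z*zc
for im,c in((a,S),(d,C)):
  for z in(.023,.018):
    q=np.array([proj(c,P(x,y,z)) for x,y in((81,-126),(81,126),(-83,126),(-83,-126))for x,y in((x/1e3,y/1e3),)])
    cv2.polylines(im,[np.round(q*8).astype(int)],True,(0,0,255),1,shift=3)
  q=np.array([proj(c,[.6168+x*.9985-y*.055,-.0155+x*.055+y*.9985,.15]) for x,y in((-.085,-.13),(-.085,.13),(.067,.13),(.067,-.13))])
  cv2.polylines(im,[np.round(q*8).astype(int)],True,(255,0,255),1,shift=3)
o2=np.hstack([cv2.resize(a[100:320,260:480],(400,400)),cv2.resize(d[170:370,270:470],(400,400))]);cv2.imwrite('pics/pre.png',o2)
```

```text
51.1 [ 0.5933 -0.0278  0.2287] [ 2.9926 -0.0001 -1.5153] 0.011141150802325998 [-1.0341 -0.98   -3.7142] [ 0.0961 -0.8124  0.025 ] [ 0.2601  0.3097  0.0167 -0.0304 -1.4238 -0.198 ]
tilt of tool axes [[ 0.0555 -0.9874 -0.1482]
 [-0.9985 -0.0548 -0.0084]
 [ 0.0001  0.1485 -0.9889]]
xcov [ 0.9874  0.0548 -0.1485]
```

View pics/pre.png

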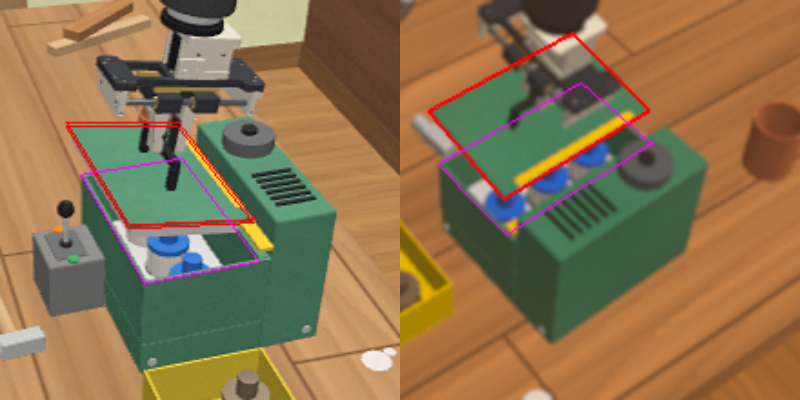

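The predicted outlines (red for the cover, magenta for the rim) match the picture well, and the cover hangs tilted, square to the chamber and in front of the ledge. Lowering next to slot height.

Emit:
apply_moves([
  {"translation": [0,0,-0.02],"rotation": [0,0,0]},
  {"translation": [0,0,-0.05],"rotation": [0,0,0]},
  {"translation": [0,0,-0.08],"rotation": [0,0,0]},
  {"translation": [0,0,-0.11],"rotation": [0,0,0]},
  {"translation": [0,0,-0.14],"rotation": [0,0,0]},
  {"translation": [0,0,-0.16],"rotation": [0,0,0]},
  {"translation": [0,0,-0.18],"rotation": [0,0,0]},
  {"translation": [0,0,-0.195],"rotation": [0,0,0]},
  {"translation": [0,0,-0.208],"rotation": [0,0,0]},
  {"translation": [0,0,-0.212],"rotation": [0,0,0]},
])

```text
t: 52.03
eef_pos: [0.5932, -0.0281, 0.1749]
ee_rot: [2.991, -0.0, -1.516]
force: [-0.1, -0.7, -3.5]
width: 0.0109
gripper_force: 50.0
```

```bash
cat > st.py <<'E'
from h import *
np.set_printoptions(precision=4,suppress=True)
def st(yt=-.011,zt=.0265,O=(.6168,-.0155),ps=.055):
    s=get_state();X=R.from_euler('xyz',s['ee_rot']).as_matrix(); yc=-X[:,0]; zc=-X[:,2]; xc=np.cross(yc,zc)
    o=s['eef_pos']-(yt*yc+zt*zc); lip=o+.081*xc+.0205*zc; d=lip-[*O,0]
    print('t',s['t'],'F',s['force'],'M',s['moment'],'lip_ext mm',1e3*np.array([d[0]*np.cos(ps)+d[1]*np.sin(ps),-d[0]*np.sin(ps)+d[1]*np.cos(ps),d[2]]),'tilt',np.arccos(zc[2]),'yaw',np.arctan2(xc[1],xc[0]),'w',s['width'],s['eef_pos'])
st()
E
python3 st.py
```

```text
t 52.0333 F [-0.1102 -0.6546 -3.5095] M [ 0.0864 -0.7355 -0.046 ] lip_ext mm [ 54.9157  -0.2628 156.7889] tilt 0.15057873634840827 yaw 0.05510307653073461 w 0.010855736293630257 [ 0.5932 -0.0281  0.1749]
```

Emit:
apply_moves([
  {"translation": [0.012,0.001,0],"rotation": [0,0,0]},
  {"translation": [0.024,0.001,0],"rotation": [0,0,0]},
  {"translation": [0.036,0.002,0],"rotation": [0,0,0]},
  {"translation": [0.048,0.003,0],"rotation": [0,0,0]},
  {"translation": [0.06,0.003,0],"rotation": [0,0,0]},
  {"translation": [0.07,0.004,0],"rotation": [0,0,0]},
  {"translation": [0.08,0.0045,0],"rotation": [0,0,0]},
  {"translation": [0.09,0.005,0],"rotation": [0,0,0]},
  {"translation": [0.096,0.005,0],"rotation": [0,0,0]},
  {"translation": [0.1,0.0055,0],"rotation": [0,0,0]},
])

```text
t: 52.87
eef_pos: [0.6185, -0.0267, 0.1754]
ee_rot: [2.992, -0.0, -1.516]
force: [-0.3, -1.0, -4.3]
width: 0.0113
gripper_force: 50.0
```

```bash
python3 st.py
```

```text
t 52.8667 F [-0.2969 -0.9933 -4.2702] M [ 0.0601 -0.7761 -0.0452] lip_ext mm [ 80.2991  -0.315  157.3239] tilt 0.15009096716196357 yaw 0.05504406681265978 w 0.01130348999108775 [ 0.6185 -0.0267  0.1754]
```

The lip is under the ledge at about 13 mm deep, 0.15 rad tilt and no contact. Now swinging the front down gently.

Emit:
apply_moves([
  {"translation": [0,0,0],"rotation": [0,0,0]},
  {"translation": [0,0,-0.006],"rotation": [0,0,0]},
  {"translation": [0,0,-0.01],"rotation": [0,0,0]},
  {"translation": [-0.001,0,-0.015],"rotation": [0.0015,-0.027,0]},
  {"translation": [-0.002,0,-0.019],"rotation": [0.003,-0.055,0]},
  {"translation": [-0.003,0,-0.024],"rotation": [0.0045,-0.082,0]},
  {"translation": [-0.004,0,-0.028],"rotation": [0.006,-0.109,0]},
  {"translation": [-0.004,0,-0.033],"rotation": [0.0075,-0.136,0]},
  {"translation": [-0.005,0,-0.037],"rotation": [0.009,-0.164,0]},
  {"translation": [-0.006,0,-0.042],"rotation": [0.0105,-0.191,0]},
])

```text
t: 53.7
eef_pos: [0.6167, -0.0267, 0.1651]
ee_rot: [3.093, -0.0, -1.516]
force: [-0.6, -0.3, -3.4]
width: 0.0111
gripper_force: 50.0
```

```bash
python3 st.py
```

```text
t 53.7 F [-0.6141 -0.292  -3.4002] M [ 0.0825 -0.2535  0.0522] lip_ext mm [ 79.9042  -0.1803 155.1793] tilt 0.04812124383694171 yaw 0.05516740038215183 w 0.0111241506164954 [ 0.6167 -0.0267  0.1651]
```

Emit:
apply_moves([
  {"translation": [0,0,-0.002],"rotation": [0.0005,-0.01,0]},
  {"translation": [0,0,-0.004],"rotation": [0.001,-0.02,0]},
  {"translation": [0,0,-0.007],"rotation": [0.0015,-0.03,0]},
  {"translation": [0,0,-0.01],"rotation": [0.002,-0.04,0]},
  {"translation": [0,0,-0.013],"rotation": [0.003,-0.052,0]},
  {"translation": [0,0,-0.016],"rotation": [0.0035,-0.064,0]},
  {"translation": [0,0,-0.019],"rotation": [0.004,-0.076,0]},
  {"translation": [0,0,-0.022],"rotation": [0.005,-0.088,0]},
  {"translation": [0,0,-0.024],"rotation": [0.005,-0.094,0]},
  {"translation": [0,0,-0.024],"rotation": [0.005,-0.094,0]},
])

```text
t: 54.53
eef_pos: [0.617, -0.0267, 0.1593]
ee_rot: [-3.141, -0.0, -1.516]
force: [-0.0, -1.2, -1.7]
width: 0.0111
gripper_force: 50.0
```

```bash
python3 st.py
```

```text
t 54.5333 F [-0.0177 -1.2015 -1.6826] M [ 0.0244 -0.0068  0.034 ] lip_ext mm [ 80.5372  -0.1935 153.369 ] tilt 0.000518833862431741 yaw 0.055290945107549665 w 0.011053188346879721 [ 0.617  -0.0267  0.1593]
```

Emit:
apply_moves([
  {"translation": [0,0,-0.001],"rotation": [0,0,0]},
  {"translation": [0,0,-0.002],"rotation": [0,0,0]},
  {"translation": [0,0,-0.003],"rotation": [0,0,0]},
  {"translation": [0,0,-0.004],"rotation": [0,0,0]},
  {"translation": [0,0,-0.004],"rotation": [0,0,0]},
  {"translation": [0,0,-0.004],"rotation": [0,0,0]},
  {"translation": [0,0,-0.004],"rotation": [0,0,0]},
  {"translation": [0,0,-0.004],"rotation": [0,0,0]},
  {"translation": [0,0,-0.004],"rotation": [0,0,0]},
  {"translation": [0,0,-0.004],"rotation": [0,0,0]},
])

```text
t: 55.37
eef_pos: [0.617, -0.0268, 0.1593]
ee_rot: [-3.141, -0.0, -1.515]
force: [-4.7, 1.4, 7.9]
width: 0.0107
gripper_force: 50.0
```

```bash
python3 st.py
```

```text
t 55.3667 F [-4.7321  1.394   7.8786] M [ 0.501   1.6319 -0.0473] lip_ext mm [ 80.5633  -0.2259 153.3084] tilt 0.0005794068610944955 yaw 0.05545576853892635 w 0.010687349889123083 [ 0.617  -0.0268  0.1593]
```

Contact is at the seated height (lip 153 mm against 152.5 nominal). Releasing, lifting and checking.

Emit:
apply_moves([
  {"translation": [0,0,0.003],"rotation": [0,0,0]},
  {"translation": [0,0,0.003],"rotation": [0,0,0]},
  {"translation": [0,0,0.003],"rotation": [0,0,0]},
  {"translation": [0,0,0.003],"rotation": [0,0,0]},
  {"translation": [0,0,0.003],"rotation": [0,0,0]},
  {"translation": [0,0,0.003],"rotation": [0,0,0]},
  {"translation": [0,0,0.06],"rotation": [0,0,0]},
  {"translation": [0,0,0.15],"rotation": [0,0,0]},
  {"translation": [0,0,0.25],"rotation": [0,0,0]},
  {"translation": [0,0,0.35],"rotation": [0,0,0]},
], jaw=0, newtons=20)

```text
t: 56.2
eef_pos: [0.6166, -0.0268, 0.2461]
ee_rot: [3.14, -0.001, -1.516]
force: [0.1, 0.6, -0.4]
width: 0.0437
gripper_force: 0.0
```

Emit:
apply_moves([
  {"translation": [-0.1,0,0],"rotation": [0,0,0]},
  {"translation": [-0.2,0,0.05],"rotation": [0,0,0]},
  {"translation": [-0.3,0,0.05],"rotation": [0,0,0]},
  {"translation": [-0.4,0,0.05],"rotation": [0,0,0]},
  {"translation": [-0.5,0,0.05],"rotation": [0,0,0]},
  {"translation": [-0.5,0,0.05],"rotation": [0,0,0]},
  {"translation": [-0.5,0,0.05],"rotation": [0,0,0]},
  {"translation": [-0.5,0,0.05],"rotation": [0,0,0]},
  {"translation": [-0.5,0,0.05],"rotation": [0,0,0]},
  {"translation": [-0.5,0,0.05],"rotation": [0,0,0]},
])

```text
t: 57.03
eef_pos: [0.4924, -0.0267, 0.2576]
ee_rot: [3.14, -0.0, -1.516]
force: [0.1, -0.3, -0.1]
width: 0.0439
gripper_force: 0.0
```

Run:
```python
from h import *
s=get_state();print(s['t'],s['eef_pos'],s['width'])
S=cm('side');C=cm('scene');a=grab_frame('side');d=grab_frame('scene');cv2.imwrite('pics/side3.png',a);cv2.imwrite('pics/scene3.png',d)
W=lambda x,y,z:[.6168+x*.9985-y*.055,-.0155+x*.055+y*.9985,z]
for im,c in((a,S),(d,C)):
    q=np.array([proj(c,W(x,y,.155)) for x,y in((-.083,-.126),(-.083,.126),(.067,.126),(.067,-.126))]); cv2.polylines(im,[np.round(q*8).astype(int)],True,(0,0,255),1,shift=3)
    q=np.array([proj(c,W(0,y,.195)) for y in(-.043,.043)]); cv2.polylines(im,[np.round(q*8).astype(int)],False,(255,0,255),1,shift=3)
cv2.imwrite('pics/shut.png',np.hstack([cv2.resize(a[120:340,270:490],(400,400),interpolation=cv2.INTER_CUBIC),cv2.resize(d[180:340,280:440],(400,400),interpolation=cv2.INTER_CUBIC)]))
```

```text
57.0333 [ 0.49238624 -0.02666524  0.25757707] 0.04391300650659027
```

View pics/shut.png

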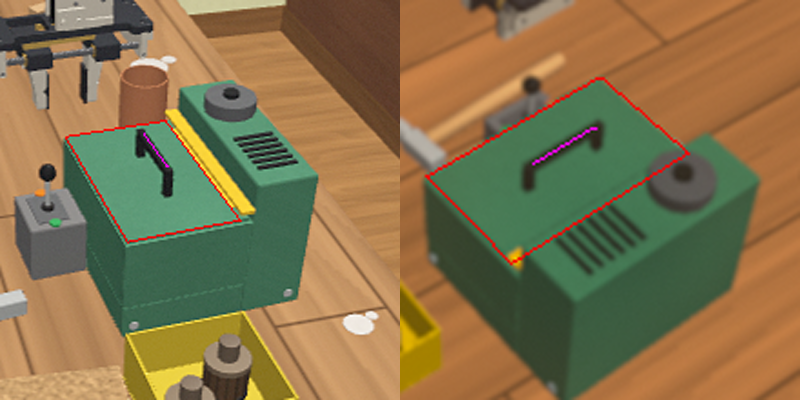

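The cover is shut: its outline and handle fall on the seated model in both views. Now the lever: shut fingers go down on its left (+y) side, then push right toward the green dot.

Emit:
apply_moves([
  {"translation": [-0.01,0.08,0],"rotation": [0,0,0]},
  {"translation": [-0.02,0.2,0],"rotation": [0,0,0]},
  {"translation": [-0.024,0.32,0],"rotation": [0,0,0]},
  {"translation": [-0.024,0.428,0],"rotation": [0,0,0]},
  {"translation": [-0.024,0.428,0],"rotation": [0,0,0]},
  {"translation": [-0.024,0.428,0],"rotation": [0,0,0]},
  {"translation": [-0.024,0.428,0],"rotation": [0,0,0]},
  {"translation": [-0.024,0.428,0],"rotation": [0,0,0]},
  {"translation": [-0.024,0.428,0],"rotation": [0,0,0]},
  {"translation": [-0.024,0.428,0],"rotation": [0,0,0]},
], jaw=1)

```text
t: 57.97
eef_pos: [0.4859, 0.0796, 0.258]
ee_rot: [3.141, -0.0, -1.517]
force: [0.3, 0.1, 0.6]
width: 0.0003
gripper_force: 0.0
```

Emit:
apply_moves([
  {"translation": [0,0,-0.1],"rotation": [0,0,0]},
  {"translation": [0,0,-0.2],"rotation": [0,0,0]},
  {"translation": [0,0,-0.3],"rotation": [0,0,0]},
  {"translation": [0,0,-0.4],"rotation": [0,0,0]},
  {"translation": [0,0,-0.48],"rotation": [0,0,0]},
  {"translation": [0,0,-0.54],"rotation": [0,0,0]},
  {"translation": [0,0,-0.58],"rotation": [0,0,0]},
  {"translation": [0,0,-0.6],"rotation": [0,0,0]},
  {"translation": [0,0,-0.61],"rotation": [0,0,0]},
  {"translation": [0,0,-0.61],"rotation": [0,0,0]},
])

```text
t: 58.8
eef_pos: [0.4861, 0.0802, 0.1056]
ee_rot: [3.141, -0.0, -1.516]
force: [0.5, 0.6, 0.9]
width: 0.0003
gripper_force: 0.0
```

Run:
```python
from h import *
s=get_state();print(s['t'],s['eef_pos'],s['ee_rot'],s['width'],s['force'])
```

```text
58.8 [0.48608366 0.08020992 0.10563351] [ 3.14126927e+00 -2.54773177e-04 -1.51589658e+00] 0.00031184628759905477 [0.5445735  0.58415886 0.94699797]
```

Emit:
apply_moves([
  {"translation": [0,-0.02,0],"rotation": [0,0,0]},
  {"translation": [0,-0.04,0],"rotation": [0,0,0]},
  {"translation": [0.002,-0.06,0],"rotation": [0,0,0]},
  {"translation": [0.004,-0.08,0],"rotation": [0,0,0]},
  {"translation": [0.005,-0.1,0],"rotation": [0,0,0]},
  {"translation": [0.006,-0.115,0],"rotation": [0,0,0]},
  {"translation": [0.007,-0.13,0],"rotation": [0,0,0]},
  {"translation": [0.008,-0.145,0],"rotation": [0,0,0]},
  {"translation": [0.009,-0.16,0],"rotation": [0,0,0]},
  {"translation": [0.01,-0.175,0],"rotation": [0,0,0]},
])

```text
t: 59.63
eef_pos: [0.4882, 0.0365, 0.1052]
ee_rot: [3.141, 0.0, -1.516]
force: [0.7, 3.2, -2.9]
width: 0.0002
gripper_force: 1.9
```

Run:
```python
from h import *
s=get_state();print(s['t'],s['eef_pos'],s['force'])
a=grab_frame('side');c=cm('side')
# black ball near predicted knob positions
for th in(0,.2,.3,.4,.5):
    y=.06-.06*np.sin(th);z=.085+.06*np.cos(th);print(th,np.round(proj(c,[.6168-.128*.9985-y*.055,-.0155-.128*.055+y*.9985,z]),1))
v=cv2.cvtColor(a,cv2.COLOR_BGR2HSV)[...,2]; m=(v<60).astype(np.uint8); m[:,:270]=0;m[:,330:]=0;m[:195]=0;m[260:]=0
n,l,st,ce=cv2.connectedComponentsWithStats(m); print([(list(st[i]),ce[i].round(1)) for i in range(1,n) if st[i][4]>15]); cv2.imwrite('pics/jog.png',a)
```

```text
59.6333 [0.4881916  0.03651967 0.10517414] [ 0.70361966  3.23019644 -2.8847929 ]
0 [296.  214.7]
0.2 [297.4 217.7]
0.3 [298.1 219.5]
0.4 [298.8 221.5]
0.5 [299.5 223.6]
[([np.int32(303), np.int32(195), np.int32(13), np.int32(7), np.int32(71)], array([309. , 197.5])), ([np.int32(288), np.int32(196), np.int32(12), np.int32(8), np.int32(81)], array([293.5, 199.4])), ([np.int32(295), np.int32(204), np.int32(8), np.int32(23), np.int32(88)], array([298.5, 217.9]))]
```

Fy is 3.2 N, which corresponds to about 0.4 rad. Holding, then letting the lever back under control.

Emit:
apply_moves([
  {"translation": [0,0,0],"rotation": [0,0,0]},
  {"translation": [0,0,0],"rotation": [0,0,0]},
  {"translation": [0,0,0],"rotation": [0,0,0]},
  {"translation": [0,0,0],"rotation": [0,0,0]},
  {"translation": [0,0,0],"rotation": [0,0,0]},
  {"translation": [0,0,0],"rotation": [0,0,0]},
  {"translation": [0,0,0],"rotation": [0,0,0]},
  {"translation": [0,0,0],"rotation": [0,0,0]},
  {"translation": [0,0,0],"rotation": [0,0,0]},
  {"translation": [0,0,0],"rotation": [0,0,0]},
])

```text
t: 60.52
eef_pos: [0.4882, 0.0365, 0.1054]
ee_rot: [3.141, -0.0, -1.516]
force: [-0.1, 3.7, -1.9]
width: 0.0004
gripper_force: 1.7
```

Emit:
apply_moves([
  {"translation": [0,0,0],"rotation": [0,0,0]},
  {"translation": [0,0,0],"rotation": [0,0,0]},
  {"translation": [0,0,0],"rotation": [0,0,0]},
  {"translation": [0,0,0],"rotation": [0,0,0]},
  {"translation": [0,0,0],"rotation": [0,0,0]},
  {"translation": [0,0,0],"rotation": [0,0,0]},
  {"translation": [0,0,0],"rotation": [0,0,0]},
  {"translation": [0,0,0],"rotation": [0,0,0]},
  {"translation": [0,0,0],"rotation": [0,0,0]},
  {"translation": [0,0,0],"rotation": [0,0,0]},
])

```text
t: 61.35
eef_pos: [0.4883, 0.0365, 0.1055]
ee_rot: [3.141, -0.0, -1.516]
force: [-1.0, 4.0, -1.6]
width: 0.0005
gripper_force: 1.7
```

Emit:
apply_moves([
  {"translation": [0,0.015,0],"rotation": [0,0,0]},
  {"translation": [0,0.03,0],"rotation": [0,0,0]},
  {"translation": [0,0.045,0],"rotation": [0,0,0]},
  {"translation": [0,0.06,0],"rotation": [0,0,0]},
  {"translation": [0,0.075,0],"rotation": [0,0,0]},
  {"translation": [0,0.09,0],"rotation": [0,0,0]},
  {"translation": [0,0.11,0],"rotation": [0,0,0]},
  {"translation": [0,0.14,0],"rotation": [0,0,0]},
  {"translation": [0,0.18,0],"rotation": [0,0,0]},
  {"translation": [0,0.22,0],"rotation": [0,0,0]},
])

```text
t: 62.18
eef_pos: [0.4884, 0.0925, 0.1055]
ee_rot: [3.141, -0.0, -1.516]
force: [0.8, 0.4, 0.6]
width: 0.0004
gripper_force: 0.0
```

Emit:
apply_moves([
  {"translation": [0,0.04,0],"rotation": [0,0,0]},
  {"translation": [0,0.06,0.1],"rotation": [0,0,0]},
  {"translation": [0,0.06,0.25],"rotation": [0,0,0]},
  {"translation": [0,0.06,0.4],"rotation": [0,0,0]},
  {"translation": [0,0.06,0.55],"rotation": [0,0,0]},
  {"translation": [0,0.06,0.6],"rotation": [0,0,0]},
  {"translation": [0,0.06,0.6],"rotation": [0,0,0]},
  {"translation": [0,0.06,0.6],"rotation": [0,0,0]},
  {"translation": [0,0.06,0.6],"rotation": [0,0,0]},
  {"translation": [0,0.06,0.6],"rotation": [0,0,0]},
])

```text
t: 63.02
eef_pos: [0.4877, 0.1066, 0.2542]
ee_rot: [3.139, -0.001, -1.516]
force: [0.2, -0.3, 0.7]
width: 0.0004
gripper_force: 0.0
```

Run:
```python
from h import *
s=get_state();print(s['t'],s['eef_pos'],s['force'])
a=grab_frame('side'); b=cv2.imread('pics/side3.png')
for n,im in(('before',b),('now',a)):
    v=cv2.cvtColor(im,cv2.COLOR_BGR2HSV)[...,2]; m=(v<70).astype(np.uint8); m[:,:285]=0;m[:,306]=0;m[:203]=0;m[230:]=0
    n_,l,st,ce=cv2.connectedComponentsWithStats(m); print(n,[(st[i].tolist(),ce[i].round(1)) for i in range(1,n_) if st[i][4]>30])
d=cv2.absdiff(a,b)[190:310,300:450].max(2); print('cover/extractor change px',(d>40).sum())
```

```text
63.0167 [0.48767137 0.106557   0.25418743] [ 0.16271461 -0.31076498  0.66389596]
before [([351, 203, 14, 25, 142], array([359.7, 214.4])), ([407, 203, 21, 4, 36], array([415.8, 204.1])), ([409, 205, 22, 5, 46], array([419.3, 206.9])), ([412, 208, 22, 5, 45], array([422.2, 210.1])), ([292, 211, 9, 9, 62], array([295.8, 214.8]))]
now [([351, 203, 14, 25, 143], array([359.7, 214.5])), ([407, 203, 21, 4, 36], array([415.8, 204.1])), ([409, 205, 22, 5, 46], array([419.3, 206.9])), ([412, 208, 22, 5, 45], array([422.2, 210.1])), ([292, 211, 9, 9, 62], array([295.8, 214.8]))]
cover/extractor change px 0
```

The lever knob is back where it was, the cover hasn't moved, and the arm is clear. Handing in.

```bash
python3 -c "
from station import *
print(job_done())"
```

```text
the job is handed in; nothing more can be done
None
```

I handed the job in at about 63 s, with no verdict returned: both used cartridges are in the bin, three fresh ones stand in the wells, the cover was hooked and lowered flat under control, and the lever was held to the green side for over 1.5 s and is back upright.

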